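Clamp the next turned blank in the drill's bolt vice

ROBOT

A 6-joint arm with a two-finger parallel gripper is mounted at the origin on the work surface; the furniture and walls round the work are solid. World frame = base frame: x ahead of the robot, y to its left, z up, the work surface at z = 0. Lengths are in mm, angles in rad, forces in N, time in s.
With the tool pointing down it reaches from about 400 to 825 mm from the base axis. Payload 7 kg.
Tool frame: the origin (TCP) lies between the finger pads, 19 mm behind the fingertips; this is the grasp point; z points along the fingers, y is the line along which they close (so a half turn about z gives the same grasp; the last joint's range is limited). The gripper opens to 88 mm and grips with 3 to 60 N. Pads are 19 mm wide; open, the fingers measure 130 mm over their backs; the gripper's body (78 mm by 193 mm) begins 47 mm behind the grasp point.
Start: joints at [-1.042, 0.359, 0.012, 0, -1.224, -0.288], TCP at [160.948, -655.508, 245.361] pointing down, gripper open.
Joint ranges: [-3.07, 3.07], [-1.43, 2.12], [-1.02, 1.25], [-3.03, 1.67], [-3.05, -0], [-3.03, 3.03]. Speed limits (rad/s): [2.39, 2.39, 3.01, 3.14, 3.14, 3.14].

INTERFACE

Orientations are given as a unit quaternion [w, x, y, z].
In Python, from rig import ctrl gives the robot as it stands.
- The arm moves only by the tool play_rows, never from a script. Its argument "deltas" is a list of rows, each a list of 4 numbers: the shift along the tool's x, y, z each as a share of 0.1 m, from -1 to 1, then the turn about the tool's z as a share of 90 degrees, from -1 to 1. A call has exactly 5 rows; each row is the pose to reach, as a shift and turn from the pose commanded when the call began, along the tool's axes at that moment; what a row does not reach only later rows make up. A row lasts 1/10 s, in which the tool goes at most 50 mm and 8.59 degrees, less where a joint would pass 70% of its speed; a pose out of reach is approached as far as the arm can. A call with a number of a shift or a turn outside -1 to 1 is refused whole. A call with a gripper value outside its range is refused whole. "grip" is the opening, from 0 (shut) to 1 (fully open), set as the call begins (left out, the last holds). The fingers move at their own pace and stop on an object; "force" is the grip in N (left out, the last holds). Time passes only in rows, so rows that repeat a pose let the fingers close, or fill a call up. It gives the time, the measured TCP pose, the force, the opening and the grip force at its end, in the units of the state.
- ctrl.observe(): the state, without advancing time (a new reading comes with each control period).
- ctrl.snapshot(name): name is "scene" or "top" or "wrist"; returns the picture (384x512x3 uint8, red, green, blue); there is no depth.
- ctrl.camera_model(name): a dict with "vfov" (degrees; the focal length in pixels is half the picture's height over the tangent of half this angle, whatever the lens; pixels are square), "cx", "cy" (the principal point, pixels), "extrinsics" (4x4, takes a point from world to camera coordinates). Camera axes: x right, y down, z forward; pixel columns grow to the right and rows downward; lengths in mm; the calibration is good to about 2 mm. A picture is of the moment at which its call begins: read the wrist's pose just before it. camera_model takes no time and is no camera call; for the wrist camera it gives the pose at the moment of the call.
- ctrl.close_job(): hands the job in; it is judged then, once.
The state is a dict: "t": time; "joints": joint angles; "qvel": joint speeds; "joint_torque": joint torques, N m; "tool_pos": TCP position; "tcp_rot": TCP orientation; "wrist_force": force on the tool from outside, world axes, zero at the start; "torque": the same for the moment, N m; "finger_gap": finger opening in mm; "grasp_force": force on a finger pad.
Only numpy, scipy, OpenCV 4.12 (cv2) and the standard library are available. Lean on these libraries where they do the work, as an engineer would, in place of code of your own. Each camera call takes 0.05 s, during which the arm holds its last target. There are 200 camera calls.

TASK

Take the turned wooden blank that stands alone in the job tray and stand it upright on the bed of the vice under the drill. Push the vice's bolt by its knobbed handle until the sprung jaw pad bears firmly on the blank and holds it in the V jaw, then, keeping it pressed, swing the handle down into a notch of the rack so that the vice holds the blank gripped when you let go. Do not crush the wood, and leave everything else where it stands.

Things in the scene. Friction and masses are not known exactly. Their poses are not given: they have to be found in the camera images.
- job_tray: shallow orange-brown wooden tray, fixed, 190 x 85 x 21 mm outside, 5 mm thick floor, 4 mm walls; the one blank in it is the next to be drilled. Origin: centre of its underside; its y axis runs along its length
- blank_a: turned wooden blank, one of three: round body 38 mm high, 30 to 48 mm across (the girth differs; feel for it), waist 20 mm across at 46 to 49 mm, round head 28 mm across from 52 to 71 mm, top at 75 mm; 50 to 120 g. Origin: centre of underside, z along its axis. Only one of the three is in the job tray; the two in the tray at the far left stay there
- blank_b: turned wooden blank, one of three: round body 38 mm high, 30 to 48 mm across (the girth differs; feel for it), waist 20 mm across at 46 to 49 mm, round head 28 mm across from 52 to 71 mm, top at 75 mm; 50 to 120 g. Origin: centre of underside, z along its axis. Only one of the three is in the job tray; the two in the tray at the far left stay there
- blank_c: turned wooden blank, one of three: round body 38 mm high, 30 to 48 mm across (the girth differs; feel for it), waist 20 mm across at 46 to 49 mm, round head 28 mm across from 52 to 71 mm, top at 75 mm; 50 to 120 g. Origin: centre of underside, z along its axis. Only one of the three is in the job tray; the two in the tray at the far left stay there
- drill_stand: drilling station, fixed: beech board 187 x 345 x 12 mm on 12 mm feet (top 24 mm above the table), a small pillar drill at its back, a bolt vice along its front. Origin on the table straight below the spindle; x to the back (pillar, 34 mm thick, at x = 76 mm), y to the left along the vice from the fixed V jaw to the bolt, z up. Board from x = -75 to 112 mm, y = -100 to 245 mm
- bit_tip (a point): lower end of the drill bit, 205 mm above the table on the spindle axis. Above it the chuck, 31 mm thick, from 240 mm up, and the head (x = -34 to 113, y = -36 to 36, z = 316 to 396 mm; feed wheel at its right to y = -65 mm). A tool pointing straight down does not fit in below: come from the front (-x), leaning 27 to 40 degrees
- bed (a point): point on top of the vice's flat steel bed, 36 mm above the table, straight below the spindle; axes as drill_stand. The bed is 72 mm wide (x). A blank can be set down at x = -15 to 15 mm, y = 15 to 40 mm; a clamped one stands in the V with its axis at x = 0, y = -6 to 6 mm
- vee (a point): bottom of the V of the fixed jaw, on the bed at y = -23 mm; axes as drill_stand. The upright V of 120 degrees opens to +y, its mouth is 50 mm wide (x) and ends 15 mm from this point in y; the jaw stands 27 mm above the bed
- jaw_pad: cork-faced pad on the bolt's end, 34 mm wide, 9 mm thick, from 2 to 26 mm above the bed, facing -y. Origin on the bolt's axis; the cork face lies 88 mm from it in +y (axes as drill_stand). Sprung: against the bolt it starts to give at 4.2 N, gives 15 mm at 8.7 N, then is solid; press it in a few mm. More than 20 N marks the wood
- bolt (a joint): how far the bolt is pushed towards the V jaw (-y of drill_stand), m: 0 = wide open (pad face at y = 88 mm of the bed), 0.095 = end of travel. Friction about 1.5 N. Let go while the pad is pressed in, the spring pushes the bolt back unless the handle is down in a notch
- bolt_handle (a joint): swing of the handle about the bolt's axis, rad: 0 = straight up, growing as it swings to the front (-x of drill_stand) and down; 1.33 = fully down in a notch. On top of a tooth it stops at about 1.0. It stays where left (friction 0.02 N m). Below the tooth tops it keeps the bolt from sliding
- knob (a point): centre of the black knob, a barrel 21 mm across and 18 mm long (y) with flat ends, at the end of the bolt handle: 58 mm from the bolt's axis on a steel rod 5.5 mm thick. The bolt's axis runs along y, 20 mm above the bed at x = 0 of the bed. Pinch it by its flat ends (along y); lightly held, it swings without turning the tool
- rack (a point): rack of notches on the front wall of the bolt housing: middle of the bottom of the notch nearest the V jaw, at x = -20.5, y = 102.5 mm of drill_stand (axes as there); 11 more follow every 9 mm in +y. Teeth 2.5 mm thick, 8 mm high, gaps 6.5 mm. The handle drops in where its rod (same y as the knob) is over a gap
- reel: red thread spool, 24 mm in diameter, 36 mm high, standing on the front strip of the drill's board, bystander; origin under its centre
- stool: miniature wooden stool, 52 mm in diameter, 40 mm high, bystander; origin under its centre
- figure: black carved figure, 45 x 65 x 164 mm, bystander; origin under its centre
- clip: round wooden brooch, 36 mm in diameter, 12 mm high, lying on the right front corner of the drill's board, bystander; origin under its centre

How it is judged:
By the outcome, as a careful person would: the job done as asked, in the order asked, and still so for the second after the job is handed in, with the robot touching nothing.
It also fails if it takes over 45 s, if anything falls off the work surface, if the arm or the gripper's body presses on something with over 40 N, if the wrist force passes 120 N, or if a joint passes its speed limit or range.

## Working session

There is one attempt and no reset: what is moved stays moved. The work goes in short steps, Python scripts to look and compute and a tool call to move; the robot and the scene stay as the last step left them, time stands still between calls to the robot, and variables do not carry over. Pictures are saved under pics/ and viewed, at most 10 in all, crops included, and the job is handed in when it is done.

Besides the shell and the picture viewer there is one more tool, called after "Emit:" as name(argument=value, ...) on one line, values as JSON. play_rows: Moves the arm, as the interface text tells. Shift numbers are shares of 0.1 m and turn numbers shares of 90 degrees, none past 1 either way. Its arguments: {"type":"object","properties":{"deltas":{"type":"array","items":{"type":"array","items":{"type":"number"}}},"grip":{"type":"number"},"force":{"type":"number"}},"required":["deltas"]}

```bash
mkdir -p pics; ls
python3 - <<'E'
from rig import ctrl
import cv2,numpy as np
s=ctrl.observe();print({k:np.round(v,3).tolist() for k,v in s.items()})
ims=[]
for n in("scene","top","wrist"):
    m=ctrl.camera_model(n);print(n,m["vfov"],m["cx"],m["cy"],np.round(m["extrinsics"],4).tolist())
    im=ctrl.snapshot(n)[:,:,::-1];cv2.imwrite(f"pics/{n}0.png",im)
    print({k:v for k,v in m.items() if k not in("extrinsics",)})
E
```

```text
pics
{'t': 0.0, 'joints': [-1.042, 0.359, 0.011, -0.0, -1.224, -0.288], 'qvel': [0.001, -0.001, -0.0, 0.0, 0.002, -0.0], 'joint_torque': [0.0, -58.272, 29.308, 6.998, 0.007, -0.0], 'tool_pos': [160.831, -655.07, 244.407], 'tcp_rot': [-0.0, -0.12, 0.993, 0.001], 'wrist_force': [-0.373, -0.352, 0.405], 'torque': [-0.014, -0.033, 0.049], 'grasp_force': 0.0, 'finger_gap': 87.941}
scene 55.12199949526444 256.7135479610934 188.98764949256582 [[-0.5188, -0.8547, 0.019, 270.8121], [-0.5183, 0.2968, -0.8021, 343.4627], [0.6799, -0.426, -0.5969, 989.2499], [0.0, 0.0, 0.0, 1.0]]
{'vfov': 55.12199949526444, 'cx': 256.7135479610934, 'cy': 188.98764949256582}
top 48.29566723060044 259.265663187659 195.15924584202995 [[-0.0116, -0.9999, -0.0072, 46.7837], [-0.9931, 0.0124, -0.1167, 464.1516], [0.1168, 0.0058, -0.9931, 1676.76], [0.0, 0.0, 0.0, 1.0]]
{'vfov': 48.29566723060044, 'cx': 259.265663187659, 'cy': 195.15924584202995}
wrist 59.657619974088284 251.0056696103216 187.59244965310177 [[-0.2393, 0.9709, 0.0016, 673.5579], [0.9349, 0.23, 0.2704, -33.9601], [0.2622, 0.0662, -0.9627, 390.9229], [0.0, 0.0, 0.0, 1.0]]
{'vfov': 59.657619974088284, 'cx': 251.0056696103216, 'cy': 187.59244965310177}
```

View pics/scene0.png

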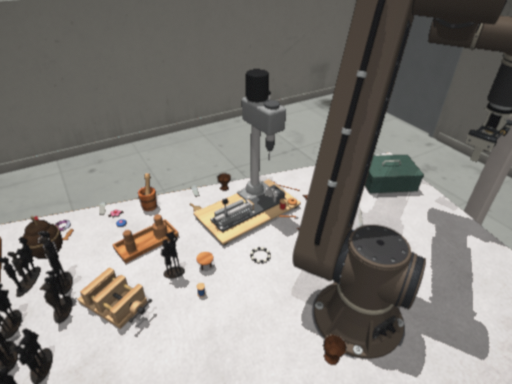

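View pics/top0.png

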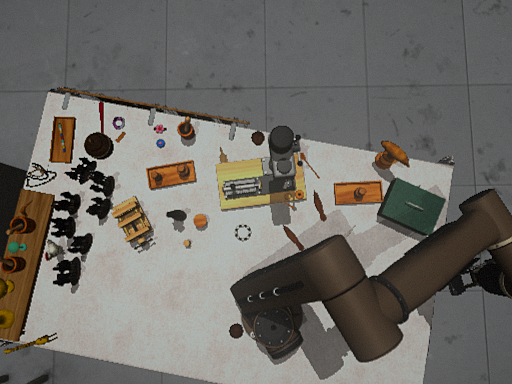

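The scene view shows the drill near (260,140) with the vice below it and the two-blank tray at (145,240). The top view shows the job tray at (358,192), the drill board at (260,185), and the far-left tray at (172,174). Next I'm enlarging the work area in the top view and the vice in the scene view.

Run:
```python
import cv2,numpy as np
a=cv2.imread("pics/top0.png")[145:225,205:395]; cv2.imwrite("pics/c1.png",cv2.resize(a,None,fx=4.2,fy=4.2,interpolation=cv2.INTER_CUBIC))
a=cv2.imread("pics/scene0.png")[150:245,185:310]; cv2.imwrite("pics/c2.png",cv2.resize(a,None,fx=6,fy=6,interpolation=cv2.INTER_CUBIC))
```

```text
(no output)
```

View pics/c1.png

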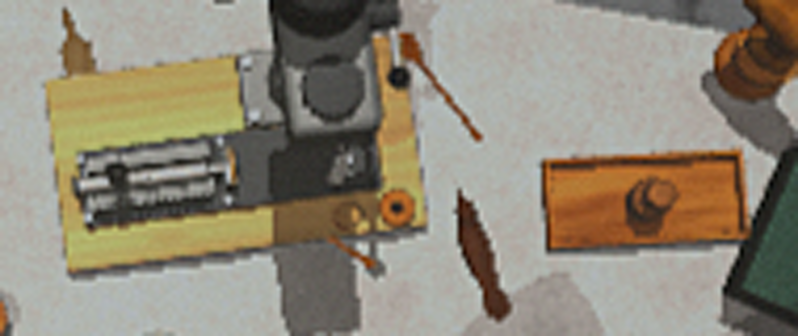

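View pics/c2.png

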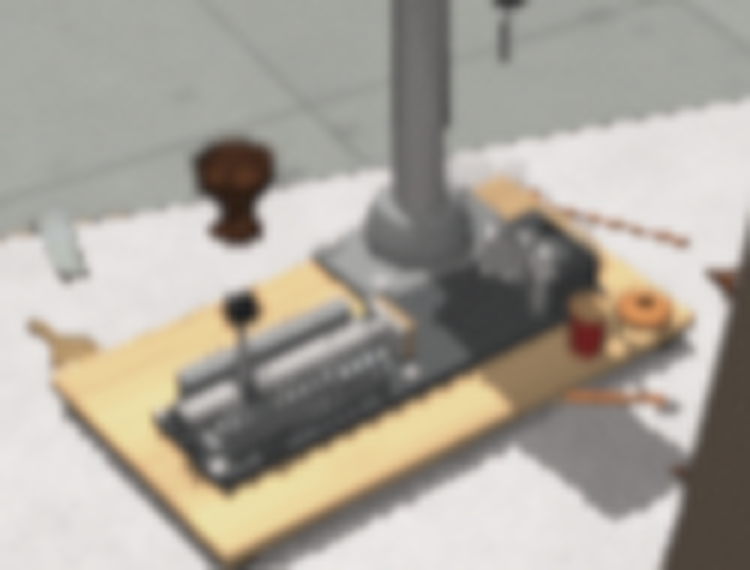

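The top crop shows the board's corners at about (47,82), (68,273) and (427,232), the knob at (118,172), the reel at (350,217), the clip at (397,208), and the blank in the job tray with its head near (658,192). The scene crop shows the knob standing straight up at (241,306), and the V jaw at the right.

The moves have no tilt, so I need the gripper's real shape to see whether a straight-down tool fits at the left end of the bed.

```bash
cat > h.py <<'E'
import cv2,numpy as np
from rig import ctrl
from scipy.spatial.transform import Rotation as Rn
def cam(n):
    m=ctrl.camera_model(n);E=np.array(m["extrinsics"]);f=192/np.tan(np.radians(m["vfov"]/2))
    return dict(R=E[:3,:3],t=E[:3,3],C=-E[:3,:3].T@E[:3,3],f=f,c=np.array([m["cx"],m["cy"]]))
def ray(k,p): return k["R"].T@np.array([(p[0]-k["c"][0])/k["f"],(p[1]-k["c"][1])/k["f"],1])
def onz(k,p,z):
    d=ray(k,p);return k["C"]+d*(z-k["C"][2])/d[2]
def proj(k,P):
    q=k["R"]@np.array(P,float)+k["t"];return q[:2]/q[2]*k["f"]+k["c"]
def tri(k1,p1,k2,p2):
    d1,d2=ray(k1,p1),ray(k2,p2);A=np.stack([d1,-d2],1);s=np.linalg.lstsq(A,k2["C"]-k1["C"],rcond=None)[0]
    a,b=k1["C"]+d1*s[0],k2["C"]+d2*s[1];return (a+b)/2,np.linalg.norm(a-b)
def Rt(s=None):
    s=s or ctrl.observe();q=np.array(s["tcp_rot"]);return Rn.from_quat(q[[1,2,3,0]]).as_matrix()
E
python3 - <<'E'
from h import *
k=cam("top");w=cam("wrist");s=ctrl.observe();R=Rt(s)
print("wristcam in tool",np.round(R.T@(w["C"]-s["tool_pos"])),"tool axes",np.round(R,3).tolist(),"topC",np.round(k["C"]))
im=cv2.imread("pics/top0.png")
f=lambda x,y:(205+(x+.5)/4.2-.5,145+(y+.5)/4.2-.5)
for n,p,z in(("BL",(47,82),24),("FL",(68,273),24),("FR",(427,232),24),("knob",(118,172),114),("t1",(545,160),21),("t2",(740,152),21),("t3",(748,238),21),("t4",(549,250),21),("head",(658,192),70),("reel",(350,217),60),("clip",(397,208),36)):
    print(n,np.round(onz(k,f(*p),z)))
# knob via dark blob in both
s0=cv2.imread("pics/scene0.png");ks=cam("scene")
print("knob tri",tri(k,f(118,172),ks,(185+241.5/6-.5,150+306.5/6-.5)))
W=np.zeros((600,800,3),np.uint8)
a=cv2.resize(s0[15:165,412:512],None,fx=4,fy=4);W[:600,:400]=a
W[:288,400:784]=cv2.resize(cv2.imread("pics/wrist0.png"),(384,288))
W[300:600,400:624]=cv2.resize(im[185:285,437:512],(224,300))
cv2.imwrite("pics/c3.png",W)
E
```

```text
wristcam in tool [  72.    1. -140.] tool axes [[-0.971, -0.238, -0.0], [-0.238, 0.971, 0.001], [0.0, 0.001, -1.0]] topC [ 266.   31. 1720.]
BL [593. 215.  24.]
FL [409. 195.  24.]
FR [ 444. -146.   24.]
knob [492. 141. 114.]
t1 [ 512. -260.   21.]
t2 [ 517. -446.   21.]
t3 [ 435. -450.   21.]
t4 [ 426. -261.   21.]
head [ 474. -355.   70.]
reel [455. -71.  60.]
clip [ 466. -117.   36.]
knob tri (array([492.47228572, 141.24466013, 115.19412925]), np.float64(1.2455930255884018))
```

View pics/c3.png

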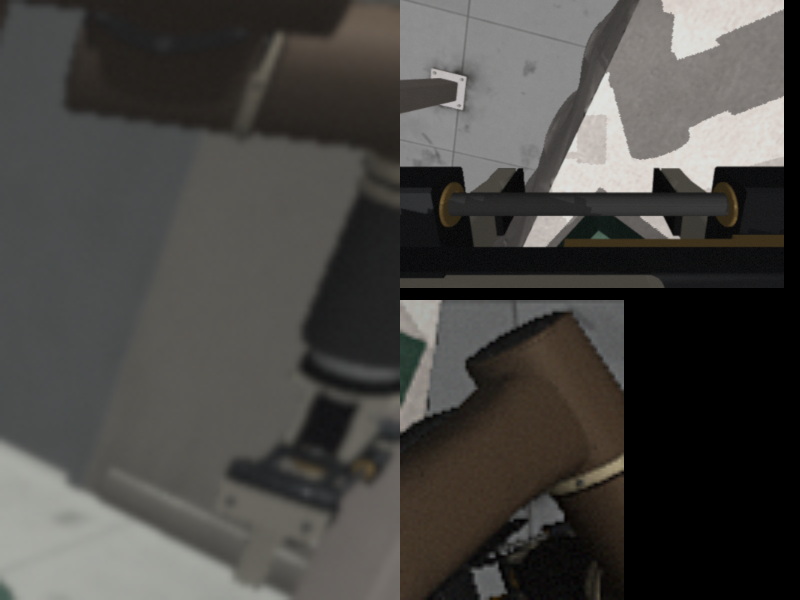

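The enlarged view shows the two jaws and their crossbar body. Above it there's a wide cylindrical wrist with its bottom rim near scene px (499,111). I'll size that cylinder, because its height and radius decide what fits beside the drill head.

Run:
```python
from h import *
ks=cam("scene");s=ctrl.observe();T=np.array(s["tool_pos"]);im=cv2.imread("pics/scene0.png")
for h in(-19,0,47,100,140,160,180,200,220,250,300,350):
    P=T+[0,0,h];p=proj(ks,P);d=(ks["R"]@P+ks["t"])[2];print(h,np.round(p,1),"mm/px",round(d/ks["f"],2))
W=cv2.convertScaleAbs(im[10:145,432:512],alpha=2.5,beta=20)
W=cv2.resize(W,None,fx=4.4,fy=4.4,interpolation=cv2.INTER_CUBIC);cv2.imwrite("pics/c4.png",W)
```

```text
-19 [479.2 154.8] mm/px 3.38
0 [481.3 150. ] mm/px 3.35
47 [486.8 137.6] mm/px 3.27
100 [493.3 122.8] mm/px 3.19
140 [498.5 111.2] mm/px 3.12
160 [501.2 105.2] mm/px 3.09
180 [503.9  99. ] mm/px 3.06
200 [506.7  92.7] mm/px 3.02
220 [509.5  86.3] mm/px 2.99
250 [513.9  76.5] mm/px 2.94
300 [521.5  59.3] mm/px 2.86
350 [529.6  41. ] mm/px 2.78
```

View pics/c4.png

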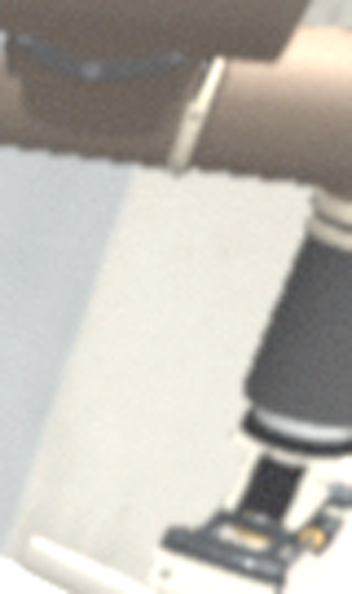

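The flange rim sits about 160 mm above the TCP with a radius of about 45 mm, so straight down really is tight beside the head. I'll head for the job tray now, then look with the wrist camera.

Emit:
play_rows(deltas=[[-0.3,0.25,-0.1,0],[-0.6,0.5,-0.15,0],[-0.8,0.7,-0.2,0],[-0.95,0.85,-0.2,0],[-0.95,0.85,-0.2,0]], grip=1)

```text
t: 0.65
tool_pos: [234.1, -548.5, 265.9]
tcp_rot: [0.0, -0.121, 0.993, -0.0]
wrist_force: [-0.3, 0.2, 0.0]
finger_gap: 87.6
grasp_force: 0.0
```

Emit:
play_rows(deltas=[[-0.3,0.25,-0.1,0],[-0.6,0.5,-0.15,0],[-0.8,0.7,-0.2,0],[-0.95,0.85,-0.2,0],[-0.95,0.85,-0.2,0]])

```text
t: 1.15
tool_pos: [305.8, -443.8, 285.7]
tcp_rot: [0.0, -0.121, 0.993, -0.0]
wrist_force: [-0.6, 0.4, -0.5]
finger_gap: 87.5
grasp_force: 0.0
```

Emit:
play_rows(deltas=[[-0.3,0.25,-0.1,0],[-0.6,0.5,-0.15,0],[-0.8,0.7,-0.2,0],[-0.95,0.85,-0.2,0],[-0.95,0.85,-0.2,0]])

```text
t: 1.65
tool_pos: [377.8, -339.0, 305.4]
tcp_rot: [0.0, -0.121, 0.993, 0.0]
wrist_force: [0.5, -0.9, -0.4]
finger_gap: 87.6
grasp_force: 0.0
```

Run:
```python
from h import *
cv2.imwrite("pics/w1.png",ctrl.snapshot("wrist")[:,:,::-1]);k=cam("wrist")
print("tool",np.round(proj(k,ctrl.observe()["tool_pos"])),"guess blank base/top px",[np.round(proj(k,(474,-355,z))).tolist() for z in(5,80)])
```

```text
tool [250. 257.] guess blank base/top px [[223.0, 214.0], [218.0, 237.0]]
```

View pics/w1.png

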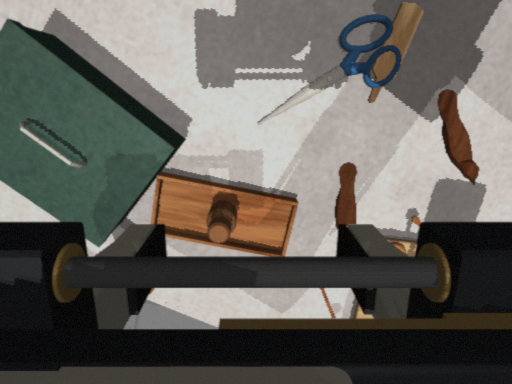

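The head's top disc is at about (219,231) and the body below it at (222,205), standing in the job tray. Before grasping I'll check what the arm does near its reach limit, up and outward over free space, since the drill needs a leaning tool.

Emit:
play_rows(deltas=[[-0.4,-0.1,-0.4,0],[-0.7,-0.17,-0.7,0],[-1,-0.25,-1,0],[-1,-0.25,-1,0],[-1,-0.25,-1,0]])

```text
t: 2.2
tool_pos: [480.2, -341.4, 404.6]
tcp_rot: [-0.0, -0.12, 0.993, 0.0]
wrist_force: [-0.3, -0.4, -1.1]
finger_gap: 87.2
grasp_force: 0.0
```

Emit:
play_rows(deltas=[[-0.4,-0.1,-0.4,0],[-0.7,-0.17,-0.7,0],[-1,-0.25,-1,0],[-1,-0.25,-1,0],[-1,-0.25,-1,0]])

```text
t: 2.7
tool_pos: [583.0, -341.5, 503.5]
tcp_rot: [-0.001, -0.12, 0.993, 0.001]
wrist_force: [-0.0, 0.7, -1.9]
finger_gap: 88.0
grasp_force: 0.0
```

Emit:
play_rows(deltas=[[-0.4,-0.1,-0.4,0],[-0.7,-0.17,-0.7,0],[-1,-0.25,-1,0],[-1,-0.25,-1,0],[-1,-0.25,-1,0]])

```text
t: 3.2
tool_pos: [679.7, -337.8, 591.2]
tcp_rot: [-0.002, -0.12, 0.993, -0.001]
wrist_force: [1.9, -0.9, -1.7]
finger_gap: 87.6
grasp_force: 0.0
```

Emit:
play_rows(deltas=[[-0.3,-0.1,-0.4,0],[-0.5,-0.1,-0.7,0],[-0.7,-0.15,-1,0],[-0.7,-0.15,-1,0],[-0.7,-0.15,-1,0]])

```text
t: 3.7
tool_pos: [682.8, -306.4, 621.1]
tcp_rot: [0.019, -0.12, 0.992, -0.015]
wrist_force: [0.3, -0.2, -0.6]
finger_gap: 87.5
grasp_force: 0.0
```

Emit:
play_rows(deltas=[[0,0,0,0],[0,0,0,0],[0,0,0,0],[0,0,0,0],[0,0,0,0]])

```text
t: 4.2
tool_pos: [683.6, -307.3, 619.2]
tcp_rot: [0.017, -0.12, 0.993, -0.015]
wrist_force: [-0.7, -0.3, 0.4]
finger_gap: 87.7
grasp_force: 0.0
```

Run:
```python
from h import *
s=ctrl.observe();print(s["t"],np.round(s["joints"],3),np.round(Rt(s),3).tolist(),s["tool_pos"])
```

```text
4.2 [-0.154  0.602  1.251  0.024 -2.177 -1.162] [[-0.971, -0.238, 0.038], [-0.239, 0.971, -0.026], [-0.031, -0.034, -0.999]] [ 683.63458227 -307.30003569  619.16004175]
```

The arm stops at its joint-3 limit and compromises by leaning outward slightly, and that lean is kept in the new commanded pose. So repeated pushes past reach can build up a lean. I'll refine the station and blank poses, and check the motor height before passing over it.

Run:
```python
from h import *
k=cam("top");ks=cam("scene");im=cv2.imread("pics/top0.png");hsv=cv2.cvtColor(im,cv2.COLOR_BGR2HSV)
m=((hsv[...,0]>12)&(hsv[...,0]<32)&(hsv[...,1]>85)&(hsv[...,2]>60)).astype(np.uint8);m[:155]=0;m[215:]=0;m[:,:212]=0;m[:,312:]=0
n,l,st,_=cv2.connectedComponentsWithStats(m);i=1+st[1:,4].argmax();print(st[1:]);m=(l==i)
fr=np.array([(c,np.where(m[:,c])[0].max()+.5) for c in range(226,298) if m[:,c].any()],float)
lf=np.array([(np.where(m[r])[0].min()-.5,r) for r in range(170,205)],float)
F=np.array([onz(k,p,24)[:2] for p in fr]);L=np.array([onz(k,p,24)[:2] for p in lf])
def line(P):
    vx,vy,x,y=cv2.fitLine(P.astype(np.float32),cv2.DIST_HUBER,0,.01,.01).ravel();return np.array([x,y]),np.array([vx,vy])
(a,u),(b,v)=line(F),line(L)
print("front az",np.degrees(np.arctan2(u[1],u[0])),"left az",np.degrees(np.arctan2(v[1],v[0])))
s=np.linalg.solve(np.stack([u,-v],1),b-a);FL=a+s[0]*u;print("FL",FL)
rt=F[:,1].min();print("front right end",F[F[:,1].argmin()])
az=np.radians(np.degrees(np.arctan2(*(u*np.sign(u[1]))[::-1])))
ey=np.array([np.cos(az),np.sin(az)]);ex=np.array([ey[1],-ey[0]])
O=FL+75*ex-245*ey;print("O",O,"ex",ex,"ey",ey)
kn=np.array([492.5,141.2])-O;print("knob st",kn@ex,kn@ey)
P=np.array([*(O+76*ex),0])
print("motor px rows",[(z,np.round(proj(ks,P+[0,0,z])).tolist()) for z in(300,400,450,500,550)])
np.save("st.npy",np.array([*O,*ex,*ey]))
print("head proj",[np.round(proj(k,[474,-355,z])).tolist() for z in (5,80)])
```

```text
[[ 216  155   91   55 1954]
 [ 300  155    1    4    4]
 [ 308  163    1    1    1]
 [ 311  167    1    2    2]
 [ 246  177    3    1    3]
 [ 250  177    1    1    1]
 [ 257  176    1    1    1]
 [ 259  181    2    8   10]
 [ 286  204    1    1    1]
 [ 288  204    2    2    2]
 [ 291  206    2    2    3]
 [ 294  207    1    1    1]]
front az -83.24528 left az 6.897894
FL [410.22577 194.50983]
front right end [ 445.80841391 -108.76272893]
O [513.52185  -39.968155] ex [0.9930588  0.11761905] ey [-0.11761905  0.9930588 ]
knob st 0.43289299736629516 182.3832007850491
motor px rows [(300, [256.0, 125.0]), (400, [257.0, 97.0]), (450, [257.0, 81.0]), (500, [257.0, 65.0]), (550, [257.0, 48.0])]
head proj [[358.0, 192.0], [362.0, 190.0]]
```

Board yaw is about 6.8°, and the knob comes out at station x = 0.4 mm (it should be 0), so the pose fits. The motor's top is at about z = 475, so I can pass over it at z = 600. Next I'll square the tool to the station and go to the azimuth where the lean will point along station +x.

Emit:
play_rows(deltas=[[0,0.3,0,0.04],[0,0.6,0,0.078],[0,0.9,0,0.078],[0,1,0,0.078],[0,1,0,0.078]])

```text
t: 4.7
tool_pos: [659.0, -208.9, 617.5]
tcp_rot: [0.02, -0.06, 0.998, -0.014]
wrist_force: [0.1, -0.7, -0.2]
finger_gap: 87.5
grasp_force: 0.0
```

Emit:
play_rows(deltas=[[0,0.3,0,0],[0,0.6,0,0],[0,0.9,0,0],[0,1,0,0],[0,1,0,0]])

```text
t: 5.2
tool_pos: [648.4, -110.3, 613.0]
tcp_rot: [0.018, -0.06, 0.998, -0.014]
wrist_force: [-0.2, -0.1, 0.4]
finger_gap: 87.8
grasp_force: 0.0
```

Emit:
play_rows(deltas=[[0,0.3,0,0],[0,0.6,0,0],[0,0.9,0,0],[0,1,0,0],[0,1,0,0]])

```text
t: 5.7
tool_pos: [636.8, -11.4, 609.7]
tcp_rot: [0.018, -0.06, 0.998, -0.014]
wrist_force: [0.4, -0.6, -0.7]
finger_gap: 87.5
grasp_force: 0.0
```

Emit:
play_rows(deltas=[[-0.4,0.3,-0.4,0],[-0.7,0.6,-0.7,0],[-1,0.8,-1,0],[-1,0.8,-1,0],[-1,0.8,-1,0]])

```text
t: 6.2
tool_pos: [694.9, 79.5, 672.7]
tcp_rot: [0.035, -0.06, 0.997, -0.017]
wrist_force: [-0.5, -0.6, 1.1]
finger_gap: 87.4
grasp_force: 0.0
```

```bash
cat > st.py <<'E'
from h import *
S=np.load("st.npy");O,ex,ey=S[:2],S[2:4],S[4:]
M=np.array([[*ex,0],[*ey,0],[0,0,1]])
def w2s(p): return M@(np.array(p)-[*O,0])
def s2w(p): return M.T@np.array(p)+[*O,0]
def show():
    s=ctrl.observe();R=M@Rt(s);print("t",round(s["t"],2),"j",np.round(s["joints"],3),"world",np.round(s["tool_pos"],1),"station",np.round(w2s(s["tool_pos"]),1))
    print("tool axes in station (cols)",np.round(R,3).tolist(),"lean deg",round(np.degrees(np.arctan2(R[0,2],-R[2,2])),2));return s,R
if __name__=="__main__": show()
E
python3 st.py
```

```text
t 6.2 j [ 0.421  0.535  1.251  0.07  -2.232 -1.827] world [694.9  79.5 672.7] station [194.2  97.3 672.7]
tool axes in station (cols) [[-0.998, -0.0, 0.067], [-0.003, 0.999, -0.037], [-0.067, -0.037, -0.997]] lean deg 3.87
```

The lean is kept and grows. I'll continue past reach, watching the sideways component.

Emit:
play_rows(deltas=[[-1,0,-1,0],[-1,0,-1,0],[-1,0,-1,0],[-1,0,-1,0],[-1,0,-1,0]])

```text
t: 6.7
tool_pos: [702.4, 81.8, 680.0]
tcp_rot: [0.055, -0.059, 0.997, -0.018]
wrist_force: [-0.4, -0.4, -0.4]
finger_gap: 87.9
grasp_force: 0.0
```

Emit:
play_rows(deltas=[[-1,0.5,-1,0],[-1,0.5,-1,0],[-1,0.5,-1,0],[-1,0.5,-1,0],[-1,0.5,-1,0]])

```text
t: 7.2
tool_pos: [704.8, 127.6, 684.8]
tcp_rot: [0.073, -0.06, 0.995, -0.02]
wrist_force: [0.1, -1.0, 0.7]
finger_gap: 87.7
grasp_force: 0.0
```

```bash
python3 st.py
```

```text
t 7.2 j [ 0.499  0.531  1.251  0.118 -2.171 -1.877] world [704.8 127.6 684.8] station [209.6 144.  684.8]
tool axes in station (cols) [[-0.99, 0.001, 0.143], [-0.006, 0.999, -0.047], [-0.142, -0.048, -0.989]] lean deg 8.21
```

Emit:
play_rows(deltas=[[0,-0.5,-1,0],[0,-0.5,-1,0],[0,-0.5,-1,0],[0,-0.5,-1,0],[0,-0.5,-1,0]])

```text
t: 7.7
tool_pos: [661.0, 75.4, 736.3]
tcp_rot: [0.092, -0.06, 0.994, -0.022]
wrist_force: [0.6, 0.8, -0.4]
finger_gap: 87.5
grasp_force: 0.0
```

```bash
python3 st.py
```

```text
t 7.7 j [ 0.467  0.455  1.251  0.14  -2.209 -1.826] world [661.   75.4 736.3] station [160.   97.2 736.3]
tool axes in station (cols) [[-0.984, 0.003, 0.181], [-0.007, 0.999, -0.054], [-0.18, -0.054, -0.982]] lean deg 10.42
```

Emit:
play_rows(deltas=[[-1,-0.5,0,0],[-1,-0.5,0,0],[-1,-0.5,0,0],[-1,-0.5,0,0],[-1,-0.5,0,0]])

```text
t: 8.2
tool_pos: [726.2, 36.6, 704.8]
tcp_rot: [0.11, -0.06, 0.992, -0.026]
wrist_force: [0.4, -0.2, 1.0]
finger_gap: 87.7
grasp_force: 0.0
```

```bash
python3 st.py
```

```text
t 8.2 j [ 0.375  0.512  1.251  0.137 -2.11  -1.744] world [726.2  36.6 704.8] station [220.2  51.  704.8]
tool axes in station (cols) [[-0.976, 0.005, 0.216], [-0.009, 0.998, -0.064], [-0.216, -0.064, -0.974]] lean deg 12.51
```

Each over-reach call adds about 2.1° of lean, along roughly TCP azimuth minus 10°. I'll sweep to the left while pushing, so the sideways part gets cancelled too.

Emit:
play_rows(deltas=[[-0.6,0.5,-0.8,0],[-0.8,1,-1,0],[-0.8,1,-1,0],[-0.8,1,-1,0],[-0.8,1,-1,0]])

```text
t: 8.7
tool_pos: [706.9, 129.2, 725.2]
tcp_rot: [0.131, -0.061, 0.989, -0.026]
wrist_force: [-1.0, -0.1, -0.2]
finger_gap: 87.7
grasp_force: 0.0
```

Emit:
play_rows(deltas=[[-0.6,0.5,-0.8,0],[-0.8,1,-1,0],[-0.8,1,-1,0],[-0.8,1,-1,0],[-0.8,1,-1,0]])

```text
t: 9.2
tool_pos: [685.4, 210.3, 738.2]
tcp_rot: [0.15, -0.061, 0.986, -0.026]
wrist_force: [-0.0, 0.1, -0.5]
finger_gap: 87.2
grasp_force: 0.0
```

Emit:
play_rows(deltas=[[-0.6,0.5,-0.8,0],[-0.8,1,-1,0],[-0.8,1,-1,0],[-0.8,1,-1,0],[-0.8,1,-1,0]])

```text
t: 9.7
tool_pos: [660.1, 282.5, 749.1]
tcp_rot: [0.17, -0.061, 0.983, -0.024]
wrist_force: [-0.2, -0.6, -0.3]
finger_gap: 87.5
grasp_force: 0.0
```

```bash
python3 st.py
```

```text
t 9.7 j [ 0.8    0.496  1.25   0.302 -2.079 -2.065] world [660.1 282.5 749.1] station [183.5 303.  749.1]
tool axes in station (cols) [[-0.943, 0.005, 0.332], [-0.018, 0.998, -0.065], [-0.332, -0.067, -0.941]] lean deg 19.44
```

Emit:
play_rows(deltas=[[-0.6,0.5,-0.8,0],[-0.8,1,-1,0],[-0.8,1,-1,0],[-0.8,1,-1,0],[-0.8,1,-1,0]])

```text
t: 10.2
tool_pos: [632.5, 346.1, 758.6]
tcp_rot: [0.19, -0.062, 0.98, -0.019]
wrist_force: [0.2, -0.1, -0.4]
finger_gap: 87.4
grasp_force: 0.0
```

Emit:
play_rows(deltas=[[-0.8,0.5,-1,0],[-0.8,0.5,-1,0],[-0.8,0.5,-1,0],[-0.8,0.5,-1,0],[-0.8,0.5,-1,0]])

```text
t: 10.7
tool_pos: [611.2, 365.9, 778.8]
tcp_rot: [0.211, -0.063, 0.975, -0.014]
wrist_force: [-0.1, 0.8, 0.4]
finger_gap: 87.5
grasp_force: 0.0
```

Emit:
play_rows(deltas=[[-0.8,0,-1,0],[-0.8,0,-1,0],[-0.8,0,-1,0],[-0.8,0,-1,0],[-0.8,0,-1,0]])

```text
t: 11.2
tool_pos: [597.6, 344.0, 809.7]
tcp_rot: [0.231, -0.064, 0.971, -0.009]
wrist_force: [0.2, -0.6, -0.3]
finger_gap: 87.9
grasp_force: 0.0
```

Emit:
play_rows(deltas=[[-0.8,-0.5,-1,0],[-0.8,-0.5,-1,0],[-0.8,-0.5,-1,0],[-0.8,-0.5,-1,0],[-0.8,-0.5,-1,0]])

```text
t: 11.7
tool_pos: [589.4, 282.0, 848.0]
tcp_rot: [0.252, -0.065, 0.966, -0.005]
wrist_force: [0.1, -0.1, -0.2]
finger_gap: 87.4
grasp_force: 0.0
```

```bash
python3 st.py
```

```text
t 11.7 j [ 0.94   0.387  1.251  0.444 -2.055 -2.092] world [589.4 282.  848. ] station [113.2 310.8 848. ]
tool axes in station (cols) [[-0.874, -0.004, 0.486], [-0.025, 0.999, -0.035], [-0.485, -0.043, -0.873]] lean deg 29.09
```

Lean is 29.1° with 2° sideways and the closing line along station y, so I have the posture the drill needs. Now down to the job tray, passing in front of the drill head.

Emit:
play_rows(deltas=[[0.3,-0.4,0,0],[0.6,-0.8,0,0],[0.9,-1,0,0],[0.9,-1,0,0],[0.9,-1,0,0]])

```text
t: 12.2
tool_pos: [521.6, 168.9, 809.7]
tcp_rot: [0.252, -0.064, 0.965, -0.005]
wrist_force: [-0.1, -0.7, 2.1]
finger_gap: 87.8
grasp_force: 0.0
```

Emit:
play_rows(deltas=[[0.3,-0.4,0,0],[0.6,-0.8,0,0],[0.9,-1,0,0],[0.9,-1,0,0],[0.9,-1,0,0]])

```text
t: 12.7
tool_pos: [458.4, 61.8, 769.3]
tcp_rot: [0.251, -0.065, 0.966, -0.005]
wrist_force: [0.6, -0.9, -0.0]
finger_gap: 87.5
grasp_force: 0.0
```

Emit:
play_rows(deltas=[[0.2,-0.4,0.2,0],[0.4,-0.8,0.4,0],[0.6,-1,0.6,0],[0.6,-1,0.6,0],[0.6,-1,0.6,0]])

```text
t: 13.2
tool_pos: [449.2, -43.5, 691.3]
tcp_rot: [0.25, -0.064, 0.966, -0.007]
wrist_force: [-0.1, 1.3, 0.5]
finger_gap: 87.7
grasp_force: 0.0
```

Emit:
play_rows(deltas=[[0.2,-0.4,0.2,0],[0.4,-0.8,0.4,0],[0.6,-1,0.6,0],[0.6,-1,0.6,0],[0.6,-1,0.6,0]])

```text
t: 13.7
tool_pos: [438.8, -149.4, 615.0]
tcp_rot: [0.251, -0.064, 0.966, -0.006]
wrist_force: [0.6, 0.3, 1.2]
finger_gap: 87.7
grasp_force: 0.0
```

Emit:
play_rows(deltas=[[0.25,-0.3,0.3,0],[0.5,-0.6,0.6,0],[0.8,-0.9,0.9,0],[0.85,-1,1,0],[0.85,-1,1,0]])

```text
t: 14.2
tool_pos: [426.0, -257.7, 488.9]
tcp_rot: [0.249, -0.065, 0.966, -0.005]
wrist_force: [-0.4, 0.7, 0.2]
finger_gap: 87.8
grasp_force: 0.0
```

Emit:
play_rows(deltas=[[0.25,-0.3,0.3,0],[0.5,-0.6,0.6,0],[0.8,-0.9,0.9,0],[0.85,-1,1,0],[0.85,-1,1,0]])

```text
t: 14.7
tool_pos: [413.6, -365.6, 365.0]
tcp_rot: [0.25, -0.065, 0.966, -0.005]
wrist_force: [0.6, 0.2, -0.1]
finger_gap: 87.7
grasp_force: 0.0
```

Run:
```python
from st import *
s,R=show();k=cam("wrist");cv2.imwrite("pics/w2.png",ctrl.snapshot("wrist")[:,:,::-1])
# older w1 view, camera rigid on tool
C0=np.array([161,-655.5,245.4])
E0=np.array([[-0.2393,0.9709,0.0016,673.5579],[0.9349,0.23,0.2704,-33.9601],[0.2622,0.0662,-0.9627,390.9229]])
k1=dict(k);k1["R"]=E0[:,:3];k1["C"]=-E0[:,:3].T@E0[:,3]+(np.array([377.8,-339.0,305.4])-np.array([160.83,-655.07,244.4]))
k1["t"]=-k1["R"]@k1["C"]
kt=cam("top")
print("w1 head top",onz(k1,(219,231),80),"body mid",onz(k1,(223,203),43))
print("tray corners w1",[np.round(onz(k1,p,21)).tolist() for p in((159,174),(298,201),(284,255),(152,222))])
P=onz(k1,(219,231),80)
print("in w2 expected",[np.round(proj(k,[P[0],P[1],z])).tolist() for z in(5,43,80)])
im=cv2.imread("pics/w2.png");hsv=cv2.cvtColor(im,cv2.COLOR_BGR2HSV)
```

```text
t 14.7 j [-0.58  -0.078 -0.201 -0.333 -1.052 -0.748] world [ 413.6 -365.6  365. ] station [-137.5 -311.6  365. ]
tool axes in station (cols) [[-0.876, -0.006, 0.482], [-0.025, 0.999, -0.034], [-0.482, -0.042, -0.875]] lean deg 28.87
w1 head top [ 467.42207073 -354.68858033   80.        ] body mid [ 445.12142872 -357.82620095   43.        ]
tray corners w1 [[434.0, -447.0, 21.0], [426.0, -262.0, 21.0], [507.0, -259.0, 21.0], [502.0, -445.0, 21.0]]
in w2 expected [[265.0, 52.0], [264.0, 65.0], [264.0, 79.0]]
```

View pics/w2.png

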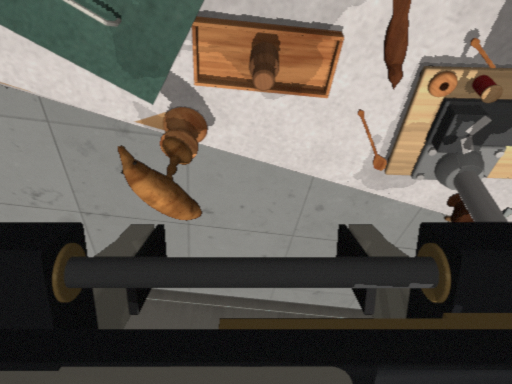

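In w2 the head's top disc is at (263,80), within 1 px of the prediction from w1, so the blank's axis is confirmed. The board's right edge runs from about (425,67) to (386,173). I'll check the station against that and work out the moves.

```bash
cat >> st.py <<'E'
def plan(pts,world=True):
    s=ctrl.observe();R=Rt(s);p=np.array(s["tool_pos"])
    for q in pts:
        q=np.array(q,float) if world else s2w(q);print("to",np.round(q,1),"tool delta/100mm",np.round(R.T@(q-p)/100,3));p=q
E
python3 - <<'E'
from st import *
k=cam("wrist")
for p,q in(((425,67),(-75,-100,24)),((386,173),(112,-100,24))):
    print("corner",np.round(onz(k,p,24),1),"pred",np.round(s2w(q),1),"pred px",np.round(proj(k,s2w(q)),1))
im=cv2.imread("pics/w2.png");h=cv2.cvtColor(im,cv2.COLOR_BGR2HSV)
m=((h[...,1]>70)&(h[...,2]>90)&(h[...,0]>8)&(h[...,0]<30)).astype(np.uint8);m[:, :383]=0;m[200:]=0
for r in range(75,172,12): c=np.where(m[r])[0]; print(r,c.min() if len(c) else None,end=" ")
print()
print("head",onz(k,(263,80),80))
plan([(466.5,-354.7,140),(466.5,-354.7,69)])
E
```

```text
corner [ 450.5 -146.5   24. ] pred [ 450.8 -148.1   24. ] pred px [423.7  67. ]
corner [ 634.7 -121.4   24. ] pred [ 636.5 -126.1   24. ] pred px [382.9 173.4]
75 397 87 393 99 413 111 408 123 404 135 399 147 395 159 383 171 385 
head [ 471.21468304 -355.53269243   80.        ]
to [ 466.5 -354.7  140. ] tool delta/100mm [0.626 0.139 2.241]
to [ 466.5 -354.7   69. ] tool delta/100mm [0.343 0.031 0.621]
```

The station corners agree within 2–5 mm. Going down over the blank and gripping the head lightly.

Emit:
play_rows(deltas=[[0.1,0.02,0.3,0],[0.2,0.05,0.6,0],[0.28,0.07,0.9,0],[0.3,0.07,1,0],[0.3,0.07,1,0]])

```text
t: 15.25
tool_pos: [435.2, -359.1, 264.9]
tcp_rot: [0.251, -0.066, 0.966, -0.006]
wrist_force: [-0.5, -0.2, 0.4]
finger_gap: 87.6
grasp_force: 0.0
```

Emit:
play_rows(deltas=[[0.1,0.02,0.3,0],[0.2,0.05,0.6,0],[0.28,0.07,0.9,0],[0.3,0.07,1,0],[0.3,0.07,1,0]])

```text
t: 15.75
tool_pos: [456.6, -355.1, 162.7]
tcp_rot: [0.251, -0.065, 0.966, -0.006]
wrist_force: [0.6, -0.7, 1.3]
finger_gap: 87.6
grasp_force: 0.0
```

Emit:
play_rows(deltas=[[0.02,0.01,0.2,0],[0.04,0.02,0.28,0],[0.2,0.04,0.6,0],[0.32,0.04,0.82,0],[0.34,0.04,0.86,0]])

```text
t: 16.25
tool_pos: [467.0, -353.3, 69.0]
tcp_rot: [0.25, -0.065, 0.966, -0.005]
wrist_force: [-0.6, 0.3, -0.2]
finger_gap: 87.4
grasp_force: 0.0
```

Run:
```python
from st import *
show();plan([(470,-355,69)])
```

```text
t 16.25 j [-0.548  0.284 -0.45  -0.62  -0.486 -0.387] world [ 467.  -353.3   69. ] station [ -83.1 -305.7   69. ]
tool axes in station (cols) [[-0.875, -0.005, 0.484], [-0.024, 0.999, -0.034], [-0.483, -0.042, -0.874]] lean deg 28.96
to [ 470. -355.   69.] tool delta/100mm [-0.024 -0.02   0.014]
```

Emit:
play_rows(deltas=[[-0.02,-0.02,0.01,0],[-0.02,-0.02,0.01,0],[-0.02,-0.02,0.01,0],[-0.02,-0.02,0.01,0],[-0.02,-0.02,0.01,0]], grip=0.1, force=12)

```text
t: 16.75
tool_pos: [470.2, -355.3, 71.3]
tcp_rot: [0.252, -0.065, 0.966, -0.006]
wrist_force: [-0.4, -0.3, -0.3]
finger_gap: 53.2
grasp_force: 0.0
```

Run:
```python
from st import *
s,R=show();print(s["finger_gap"],s["grasp_force"],s["wrist_force"])
plan([(-80,-300,150),(-100,20,180),(-8,28,155),(-8,28,101.5)],world=False)
```

```text
t 16.75 j [-0.547  0.284 -0.444 -0.617 -0.487 -0.391] world [ 470.2 -355.3   71.3] station [ -80.1 -308.1   71.3]
tool axes in station (cols) [[-0.874, -0.005, 0.486], [-0.026, 0.999, -0.037], [-0.485, -0.045, -0.873]] lean deg 29.1
53.202787346968265 0.0 [-0.41877154 -0.34087771 -0.26554359]
to [ 469.4 -347.3  150. ] tool delta/100mm [-0.385  0.045 -0.69 ]
to [411.9 -31.9 180. ] tool delta/100mm [-0.055  3.184 -0.477]
to [502.3 -13.1 155. ] tool delta/100mm [-0.685  0.086  0.662]
to [502.3 -13.1 101.5] tool delta/100mm [0.26  0.024 0.467]
```

Emit:
play_rows(deltas=[[0,0,0,0],[0,0,0,0],[0,0,0,0],[0,0,0,0],[0,0,0,0]])

```text
t: 17.25
tool_pos: [470.0, -355.3, 70.4]
tcp_rot: [0.251, -0.065, 0.966, -0.006]
wrist_force: [-0.4, -0.4, 1.3]
finger_gap: 27.9
grasp_force: 12.0
```

Gripped at 27.9 mm, which is the head's diameter, with 12 N. Lift and carry to a point in front of the vice.

Emit:
play_rows(deltas=[[-0.2,0.02,-0.35,0],[-0.39,0.05,-0.7,0],[-0.39,0.4,-0.7,0],[-0.39,0.8,-0.7,0],[-0.39,1,-0.7,0]])

```text
t: 17.75
tool_pos: [455.9, -250.5, 145.7]
tcp_rot: [0.251, -0.065, 0.966, -0.005]
wrist_force: [-0.1, -0.3, -0.4]
finger_gap: 27.7
grasp_force: 12.0
```

Emit:
play_rows(deltas=[[0.02,0.35,-0.03,0],[0.04,0.7,-0.05,0],[0.06,1,-0.08,0],[0.06,1,-0.08,0],[0.06,1,-0.08,0]])

```text
t: 18.25
tool_pos: [435.4, -152.7, 145.8]
tcp_rot: [0.252, -0.066, 0.966, -0.005]
wrist_force: [0.8, 0.7, -0.6]
finger_gap: 27.3
grasp_force: 12.0
```

Emit:
play_rows(deltas=[[0.02,0.35,-0.03,0],[0.04,0.7,-0.05,0],[0.06,1,-0.08,0],[0.06,1,-0.08,0],[0.06,1,-0.08,0]])

```text
t: 18.75
tool_pos: [433.7, -78.7, 169.9]
tcp_rot: [0.232, -0.072, 0.97, 0.018]
wrist_force: [0.0, 0.2, -2.1]
finger_gap: 27.6
grasp_force: 12.0
```

Run:
```python
from st import *
s,R=show();print(s["finger_gap"],s["grasp_force"],s["wrist_force"])
plan([(-95,30,125),(-10,30,113),(-10,30,101)],world=False)
```

```text
t 18.75 j [ 0.33  -0.229 -1.016  0.252 -0.33  -1.972] world [433.7 -78.7 169.9] station [-83.8 -29.  169.9]
tool axes in station (cols) [[-0.891, -0.03, 0.453], [-0.026, 1.0, 0.015], [-0.453, 0.001, -0.892]] lean deg 26.92
27.588826584262968 12.036988080581068 [ 0.01335988  0.16178031 -2.09437408]
to [415.7 -21.4 125. ] tool delta/100mm [0.288 0.593 0.358]
to [500.1 -11.4 113. ] tool delta/100mm [-0.703 -0.026  0.492]
to [500.1 -11.4 101. ] tool delta/100mm [ 0.054 -0.     0.107]
```

I brushed the inner reach limit here, so the lean is now 26.9° and slightly straighter sideways. Going on in towards the bed, where the arm has more room.

Emit:
play_rows(deltas=[[-0.05,0.15,0.1,0],[-0.07,0.3,0.2,0],[-0.09,0.45,0.3,0],[-0.09,0.58,0.38,0],[-0.09,0.58,0.38,0]])

```text
t: 19.25
tool_pos: [462.1, -28.3, 154.0]
tcp_rot: [0.218, -0.074, 0.973, 0.029]
wrist_force: [0.1, 0.4, -2.3]
finger_gap: 27.6
grasp_force: 12.0
```

Run:
```python
from st import *
s,R=show();print(s["finger_gap"],s["grasp_force"],s["wrist_force"])
plan([(-10,30,113),(-10,30,102)],world=False)
```

```text
t 19.25 j [ 0.417 -0.141 -1.016  0.329 -0.276 -2.133] world [462.1 -28.3 154. ] station [-49.7  17.6 154. ]
tool axes in station (cols) [[-0.903, -0.04, 0.427], [-0.026, 0.999, 0.04], [-0.428, 0.025, -0.903]] lean deg 25.29
27.6433822542245 12.036966978484998 [ 0.13215558  0.43646143 -2.27531328]
to [500.1 -11.4 113. ] tool delta/100mm [-0.186  0.098  0.545]
to [500.1 -11.4 102. ] tool delta/100mm [ 0.047 -0.003  0.099]
```

Emit:
play_rows(deltas=[[-0.1,0.02,0.1,0],[-0.18,0.04,0.22,0],[-0.24,0.06,0.36,0],[-0.24,0.07,0.53,0],[-0.24,0.07,0.53,0]])

```text
t: 19.75
tool_pos: [506.5, -17.4, 120.0]
tcp_rot: [0.213, -0.075, 0.974, 0.033]
wrist_force: [-0.0, -0.4, -0.5]
finger_gap: 27.4
grasp_force: 12.0
```

Run:
```python
from st import *
s,R=show();print(s["finger_gap"],s["grasp_force"],s["wrist_force"])
plan([(-6,27,103)],world=False)
```

```text
t 19.75 j [ 0.353  0.015 -1.016  0.453 -0.12  -2.209] world [506.5 -17.4 120. ] station [ -4.3  23.3 120. ]
tool axes in station (cols) [[-0.907, -0.042, 0.419], [-0.025, 0.999, 0.046], [-0.42, 0.031, -0.907]] lean deg 24.78
27.41215225292349 12.037079591973452 [-0.04924088 -0.37214216 -0.49573962]
to [504.4 -13.9 103. ] tool delta/100mm [0.086 0.033 0.149]
```

Emit:
play_rows(deltas=[[0.04,0.02,0.06,0],[0.08,0.03,0.13,0],[0.08,0.03,0.14,0],[0.085,0.03,0.15,0],[0.085,0.03,0.15,0]])

```text
t: 20.25
tool_pos: [507.5, -15.5, 109.7]
tcp_rot: [0.211, -0.077, 0.974, 0.038]
wrist_force: [1.0, 0.1, -1.2]
finger_gap: 27.5
grasp_force: 12.0
```

Run:
```python
from st import *
s,R=show();print(s["finger_gap"],s["grasp_force"],s["wrist_force"])
plan([(-6,27,101)],world=False)
```

```text
t 20.25 j [ 0.349  0.04  -1.016  0.43  -0.093 -2.183] world [507.5 -15.5 109.7] station [ -3.1  25.  109.7]
tool axes in station (cols) [[-0.909, -0.048, 0.415], [-0.027, 0.998, 0.058], [-0.417, 0.041, -0.908]] lean deg 24.54
27.502588122518926 12.03756001254078 [ 0.95785532  0.11725159 -1.20113037]
to [504.4 -13.9 101. ] tool delta/100mm [0.062 0.018 0.068]
```

The joint-3 limit is holding the tool up, so I'll set down a little further back, where it reaches lower.

Emit:
play_rows(deltas=[[-0.02,0,0.06,0],[-0.04,0,0.1,0],[-0.04,0,0.12,0],[-0.04,0,0.12,0],[-0.04,0,0.12,0]])

```text
t: 20.75
tool_pos: [518.0, -14.1, 102.5]
tcp_rot: [0.211, -0.077, 0.974, 0.04]
wrist_force: [-1.1, 0.4, 5.8]
finger_gap: 27.5
grasp_force: 12.0
```

Run:
```python
from st import *
s,R=show();print(s["finger_gap"],s["grasp_force"],s["wrist_force"])
```

```text
t 20.75 j [ 0.329  0.072 -1.015  0.467 -0.059 -2.202] world [518.  -14.1 102.5] station [  7.4  25.1 102.5]
tool axes in station (cols) [[-0.909, -0.05, 0.414], [-0.027, 0.998, 0.061], [-0.416, 0.045, -0.908]] lean deg 24.51
27.499240928698445 12.047958327457309 [-1.09109385  0.42905334  5.75956904]
```

The bed now carries it (Fz 5.8 N) at about station (2,31). Release.

Emit:
play_rows(deltas=[[0,0,-0.01,0],[0,0,-0.01,0],[0,0,-0.01,0],[0,0,-0.01,0],[0,0,-0.01,0]], grip=0.65)

```text
t: 21.25
tool_pos: [516.1, -15.0, 102.4]
tcp_rot: [0.209, -0.077, 0.974, 0.039]
wrist_force: [0.9, 0.0, 0.1]
finger_gap: 55.9
grasp_force: 0.0
```

Emit:
play_rows(deltas=[[0.05,0,-0.1,0],[0.12,0,-0.3,0],[0.2,0,-0.5,0],[0.3,0,-0.75,0],[0.3,0,-0.75,0]])

```text
t: 21.75
tool_pos: [458.3, -27.1, 160.4]
tcp_rot: [0.211, -0.077, 0.974, 0.04]
wrist_force: [0.6, -0.5, -0.4]
finger_gap: 57.1
grasp_force: 0.0
```

Run:
```python
from st import *
s,R=show();print(s["finger_gap"],s["wrist_force"])
kt,ks=cam("top"),cam("scene");a=ctrl.snapshot("scene")[:,:,::-1];cv2.imwrite("pics/s1.png",a)
print([np.round(proj(ks,s2w((2,31,z)))).tolist() for z in(36,110)])
cv2.imwrite("pics/s1c.png",cv2.resize(a[140:245,180:310],None,fx=5.5,fy=5.5,interpolation=cv2.INTER_CUBIC))
plan([(-35,130,185),(-5,182,165),(0,182,114)],world=False)
```

```text
t 21.75 j [ 0.42  -0.151 -0.95   0.19  -0.349 -1.997] world [458.3 -27.1 160.4] station [-53.3  19.2 160.4]
tool axes in station (cols) [[-0.908, -0.049, 0.415], [-0.026, 0.998, 0.062], [-0.417, 0.045, -0.908]] lean deg 24.57
57.06864034061815 [ 0.58950647 -0.49088235 -0.38574182]
[[260.0, 202.0], [261.0, 185.0]]
to [463.5  85.  185. ] tool delta/100mm [-0.293  1.106 -0.089]
to [487.1 140.2 165. ] tool delta/100mm [-0.203  0.495  0.338]
to [492.1 140.8 114. ] tool delta/100mm [ 0.167 -0.025  0.484]
```

View pics/s1c.png

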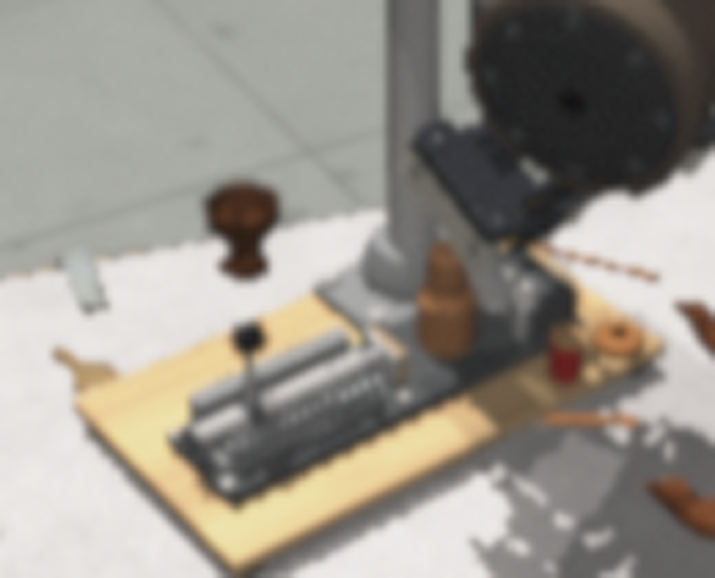

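The blank stands upright on the bed (base near crop (447,350)), in front of the pad and clear of the V. Now to the knob.

Emit:
play_rows(deltas=[[-0.05,0.2,-0.07,0],[-0.12,0.45,-0.08,0],[-0.2,0.7,-0.08,0],[-0.25,0.9,-0.07,0],[-0.25,0.9,-0.07,0]], grip=0.55)

```text
t: 22.3
tool_pos: [464.4, 66.3, 178.7]
tcp_rot: [0.209, -0.078, 0.974, 0.039]
wrist_force: [-0.5, -0.2, -1.1]
finger_gap: 48.1
grasp_force: 0.0
```

Emit:
play_rows(deltas=[[-0.08,0.2,0.05,0],[-0.15,0.45,0.15,0],[-0.22,0.7,0.28,0],[-0.25,0.7,0.31,0],[-0.25,0.7,0.31,0]])

```text
t: 22.8
tool_pos: [487.7, 139.5, 163.7]
tcp_rot: [0.207, -0.077, 0.975, 0.038]
wrist_force: [-0.4, -0.4, 0.0]
finger_gap: 48.0
grasp_force: 0.0
```

Run:
```python
from st import *
s,R=show();print(s["finger_gap"],s["wrist_force"])
k=cam("wrist");im=ctrl.snapshot("wrist")[:,:,::-1];cv2.imwrite("pics/w3.png",im)
kn=s2w((0.4,182.4,115));print("knob px pred",np.round(proj(k,kn),1))
plan([(1,182.4,114)],world=False)
```

```text
t 22.8 j [ 0.718 -0.066 -1.016  0.667 -0.296 -2.74 ] world [487.7 139.5 163.7] station [ -4.5 181.2 163.7]
tool axes in station (cols) [[-0.912, -0.05, 0.407], [-0.028, 0.998, 0.059], [-0.409, 0.043, -0.911]] lean deg 24.08
47.99474835901173 [-0.44374501 -0.42833336  0.04710273]
knob px pred [247.8 195.2]
to [493.1 141.3 114. ] tool delta/100mm [ 0.151 -0.007  0.48 ]
```

Emit:
play_rows(deltas=[[0.03,0,0.12,0],[0.07,0,0.25,0],[0.11,0,0.4,0],[0.13,0,0.49,0],[0.13,0,0.49,0]])

```text
t: 23.35
tool_pos: [505.5, 142.0, 131.0]
tcp_rot: [0.191, -0.078, 0.978, 0.042]
wrist_force: [-0.8, -0.3, 0.1]
finger_gap: 48.1
grasp_force: 0.0
```

Run:
```python
from st import *
s,R=show();print(s["finger_gap"],s["wrist_force"])
plan([(1,182.4,114)],world=False)
```

```text
t 23.35 j [ 0.649  0.029 -1.016  0.719 -0.204 -2.743] world [505.5 142.  131. ] station [ 13.4 181.6 131. ]
tool axes in station (cols) [[-0.924, -0.052, 0.378], [-0.028, 0.997, 0.067], [-0.381, 0.051, -0.923]] lean deg 22.27
48.06563655808617 [-0.76075757 -0.29348129  0.11571752]
to [493.1 141.3 114. ] tool delta/100mm [0.179 0.006 0.111]
```

Emit:
play_rows(deltas=[[0.1,0,0.06,0],[0.2,0,0.11,0],[0.22,0,0.12,0],[0.22,0,0.12,0],[0.22,0,0.12,0]])

```text
t: 23.85
tool_pos: [495.9, 140.6, 123.6]
tcp_rot: [0.183, -0.08, 0.979, 0.045]
wrist_force: [0.4, -0.0, 0.6]
finger_gap: 48.1
grasp_force: 0.0
```

Emit:
play_rows(deltas=[[0.1,0,0.06,0],[0.13,0,0.11,0],[0.13,0,0.11,0],[0.13,0,0.11,0],[0.13,0,0.11,0]], grip=0.35)

```text
t: 24.35
tool_pos: [492.1, 139.2, 115.1]
tcp_rot: [0.176, -0.08, 0.98, 0.046]
wrist_force: [0.7, -0.1, -0.1]
finger_gap: 31.2
grasp_force: 0.0
```

Run:
```python
from st import *
s,R=show();print(s["finger_gap"],s["wrist_force"])
plan([(1,182.4,114)],world=False)
```

```text
t 24.35 j [ 0.673  0.042 -1.016  0.623 -0.203 -2.673] world [492.1 139.2 115.1] station [ -0.2 180.5 115.1]
tool axes in station (cols) [[-0.936, -0.057, 0.349], [-0.031, 0.996, 0.078], [-0.352, 0.062, -0.934]] lean deg 20.47
31.236348598350176 [ 0.71270232 -0.10417638 -0.10353436]
to [493.1 141.3 114. ] tool delta/100mm [-0.008  0.018  0.016]
```

On the knob. Pinch it lightly.

Emit:
play_rows(deltas=[[0,0.02,0,0],[0,0.02,0,0],[0,0.02,0,0],[0,-0.04,-0.01,0],[0.01,-0.12,-0.01,0]], grip=0.1, force=12)

```text
t: 24.85
tool_pos: [493.2, 127.8, 115.4]
tcp_rot: [0.176, -0.081, 0.98, 0.047]
wrist_force: [-1.2, 1.2, 3.2]
finger_gap: 17.9
grasp_force: 12.0
```

Run:
```python
from st import *
s,R=show();print(s["finger_gap"],s["grasp_force"],M@s["wrist_force"])
```

```text
t 24.85 j [ 0.659  0.039 -1.009  0.579 -0.206 -2.614] world [493.2 127.8 115.4] station [ -0.5 169.  115.4]
tool axes in station (cols) [[-0.935, -0.058, 0.35], [-0.032, 0.996, 0.079], [-0.353, 0.063, -0.934]] lean deg 20.53
17.898238183152966 12.000629211397609 [-1.02084443  1.34695674  3.22704152]
```

The knob is pinched (17.9 mm, its 18 mm length) and the bolt slides at about 1.3 N. Push on.

Emit:
play_rows(deltas=[[0,-0.1,-0.01,0],[0.01,-0.2,-0.01,0],[0.01,-0.3,-0.02,0],[0.01,-0.4,-0.03,0],[0.01,-0.45,-0.03,0]])

```text
t: 25.35
tool_pos: [499.7, 83.3, 115.5]
tcp_rot: [0.177, -0.081, 0.98, 0.047]
wrist_force: [-1.9, 6.8, 1.6]
finger_gap: 18.0
grasp_force: 12.0
```

Emit:
play_rows(deltas=[[0,-0.03,0,0],[0,-0.06,0,0],[0,-0.09,0,0],[0,-0.11,-0.01,0],[0,-0.12,-0.01,0]])

```text
t: 25.85
tool_pos: [501.4, 72.2, 115.7]
tcp_rot: [0.177, -0.081, 0.98, 0.047]
wrist_force: [-8.0, 14.3, 1.3]
finger_gap: 17.9
grasp_force: 12.0
```

Run:
```python
from st import *
s,R=show();print(s["finger_gap"],s["grasp_force"],M@s["wrist_force"])
```

```text
t 25.85 j [ 0.57   0.039 -0.941  0.341 -0.245 -2.292] world [501.4  72.2 115.7] station [  1.2 112.9 115.7]
tool axes in station (cols) [[-0.934, -0.059, 0.351], [-0.033, 0.996, 0.081], [-0.355, 0.064, -0.933]] lean deg 20.63
17.89400094351544 12.000631775517832 [-6.26725178 15.1306308   1.32915377]
```

The force rose to 15 N in y with -6 N in x, earlier than expected, so something else may be touching. I'll look before pushing further, putting several views in one picture.

Run:
```python
from st import *
s,R=show();print("F",np.round(M@s["wrist_force"],1),"T",np.round(M@s["torque"],2))
a=ctrl.snapshot("scene")[:,:,::-1];w=ctrl.snapshot("wrist")[:,:,::-1];t=ctrl.snapshot("top")[:,:,::-1]
for n,i in(("s2",a),("w4",w),("t2",t)): cv2.imwrite(f"pics/{n}.png",i)
W=np.zeros((600,800,3),np.uint8)
W[:,:450]=cv2.resize(cv2.convertScaleAbs(a[100:240,195:300],alpha=1.3,beta=25),(450,600),interpolation=cv2.INTER_CUBIC)
W[:263,450:]=cv2.resize(w,(350,263));W[270:,450:]=cv2.resize(t[140:225,205:295],(350,330),interpolation=cv2.INTER_CUBIC)
cv2.imwrite("pics/c5.png",W)
ks=cam("scene");kw=cam("wrist")
for P in((0,0,36),(0,0,111),(0,20,36),(0,112,115),(0,0,205),(0,0,240)): print(P,"scene",np.round(proj(ks,s2w(P)),1),"wrist",np.round(proj(kw,s2w(P)),1))
```

```text
t 25.85 j [ 0.57   0.039 -0.941  0.341 -0.245 -2.292] world [501.4  72.2 115.7] station [  1.2 112.9 115.7]
tool axes in station (cols) [[-0.934, -0.059, 0.351], [-0.033, 0.996, 0.081], [-0.355, 0.064, -0.933]] lean deg 20.63
F [-6.3 15.1  1.3] T [4.87 3.02 2.03]
(0, 0, 36) scene [267.5 199.1] wrist [ 60.  159.5]
(0, 0, 111) scene [268.3 182.3] wrist [ -7.1 249.3]
(0, 20, 36) scene [263.2 201.1] wrist [ 93.5 160. ]
(0, 112, 115) scene [242.5 192.9] wrist [247.4 254.3]
(0, 0, 205) scene [269.4 159.5] wrist [-250.2  574.3]
(0, 0, 240) scene [269.8 150.4] wrist [-555.   981.9]
```

View pics/c5.png

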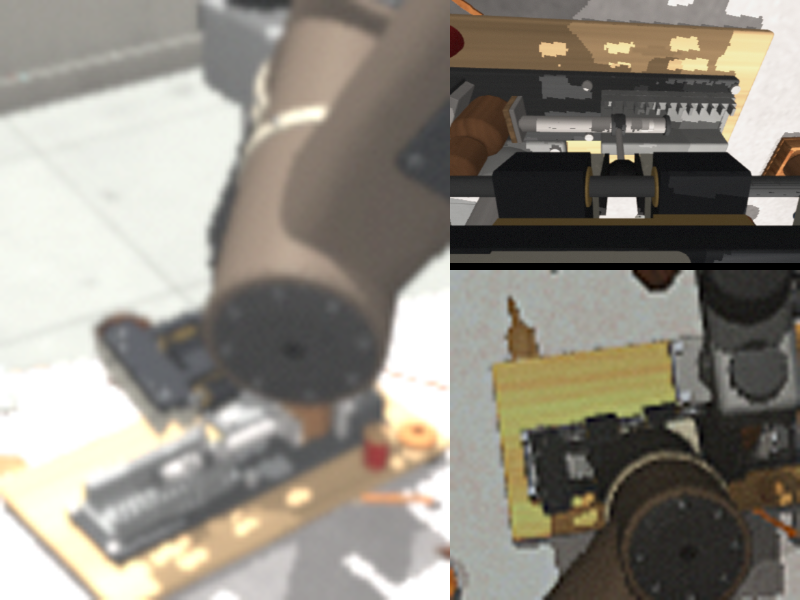

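In the composite's wrist view the blank (480,130) touches the pad (512,115). The torque fits one contact at the knob. The x part is the handle against its upright stop, since the TCP is at x = +1.2. I'll measure the pad face and the blank from this wrist image.

Run:
```python
from st import *
k=cam("wrist");im=cv2.imread("pics/w4.png");hsv=cv2.cvtColor(im,cv2.COLOR_BGR2HSV)
for x,z in((-14,62),(-10,62),(-17,50)):
    o=[]
    for y in range(-10,54,3):
        p=proj(k,s2w((x,y,z)));c=int(round(p[0])),int(round(p[1]))
        if 0<=c[0]<512 and 0<=c[1]<384: o.append((y,c,hsv[c[1],c[0]].tolist()))
    print("x,z",x,z,o)
# blank body: brown mask left of pad
m=((hsv[...,0]<14)&(hsv[...,1]>90)&(hsv[...,2]>35)).astype(np.uint8);m[230:]=0;m[:120]=0;m[:,100:]=0
n,l,st_,cc=cv2.connectedComponentsWithStats(m);i=1+st_[1:,4].argmax();print(st_[i],cc[i])
for r in range(130,215,6):
    c=np.where(l[r]==i)[0]
    if len(c): print(r,c.min(),c.max(),np.round(w2s(onz(k,(c.max(),r),74)),0)[:2],end=" | ")
```

```text
x,z -14 62 [(-10, (14, 162), [30, 12, 64]), (-7, (20, 162), [12, 133, 67]), (-4, (26, 163), [12, 131, 72]), (-1, (32, 163), [12, 139, 66]), (2, (37, 163), [13, 143, 73]), (5, (43, 163), [12, 134, 78]), (8, (49, 163), [12, 141, 74]), (11, (55, 163), [12, 138, 76]), (14, (61, 163), [12, 143, 73]), (17, (67, 163), [12, 137, 69]), (20, (73, 163), [14, 155, 66]), (23, (79, 163), [15, 115, 91]), (26, (84, 164), [15, 112, 93]), (29, (90, 164), [10, 15, 102]), (32, (96, 164), [30, 16, 63]), (35, (102, 164), [8, 16, 65]), (38, (107, 164), [12, 19, 67]), (41, (113, 164), [90, 6, 41]), (44, (119, 164), [0, 7, 38]), (47, (124, 164), [90, 6, 40]), (50, (130, 164), [60, 6, 43]), (53, (136, 164), [60, 6, 40])]
x,z -10 62 [(-10, (16, 169), [12, 129, 67]), (-7, (22, 169), [13, 145, 67]), (-4, (28, 169), [13, 146, 68]), (-1, (34, 169), [13, 143, 75]), (2, (40, 169), [13, 141, 76]), (5, (46, 169), [13, 154, 73]), (8, (51, 169), [12, 139, 75]), (11, (57, 169), [12, 140, 71]), (14, (63, 169), [12, 135, 70]), (17, (69, 169), [12, 143, 66]), (20, (75, 170), [12, 133, 67]), (23, (80, 170), [15, 112, 89]), (
[... 670 characters left out ...]
2]), (23, (85, 147), [16, 76, 64]), (26, (90, 148), [15, 109, 94]), (29, (96, 148), [10, 16, 93]), (32, (101, 148), [12, 18, 69]), (35, (107, 148), [15, 10, 53]), (38, (112, 148), [105, 12, 42]), (41, (118, 148), [60, 12, 44]), (44, (123, 148), [70, 17, 45]), (47, (129, 148), [15, 12, 42]), (50, (134, 148), [0, 0, 41]), (53, (139, 149), [30, 6, 43])]
[   0  139   86   91 5806] [ 42.38511884 187.65845677]
142 40 72 [-34.  29.] | 148 31 82 [-31.  33.] | 154 26 80 [-27.  31.] | 160 21 76 [-24.  28.] | 166 15 77 [-20.  28.] | 172 10 79 [-17.  28.] | 178 4 81 [-13.  28.] | 184 1 82 [-9. 28.] | 190 0 83 [-5. 27.] | 196 0 85 [-1. 27.] | 202 1 82 [ 3. 25.] | 208 0 79 [ 7. 22.] | 214 0 74 [12. 19.] |
```

The pad face is at y ≈ 22, so the blank is seated with r ≈ 21 and only a few mm of spring used. The extra load probably comes from leaning on the handle's upright stop, so I'll ease x and y slightly and read the force again.

Emit:
play_rows(deltas=[[0.02,0.01,0,0],[0.03,0.02,-0.01,0],[0.03,0.02,-0.01,0],[0.03,0.02,-0.01,0],[0.03,0.02,-0.01,0]])

```text
t: 26.5
tool_pos: [498.2, 73.7, 115.6]
tcp_rot: [0.177, -0.081, 0.98, 0.047]
wrist_force: [-0.5, 7.8, -0.6]
finger_gap: 18.3
grasp_force: 12.0
```

Run:
```python
from st import *
s,R=show();print("F",np.round(M@s["wrist_force"],1),"T",np.round(M@s["torque"],2))
print("notch y",102.5+9*np.arange(4))
```

```text
t 26.5 j [ 0.576  0.033 -0.952  0.356 -0.241 -2.313] world [498.2  73.7 115.6] station [ -1.9 114.7 115.6]
tool axes in station (cols) [[-0.934, -0.059, 0.351], [-0.033, 0.996, 0.08], [-0.355, 0.064, -0.933]] lean deg 20.63
F [ 0.5  7.8 -0.6] T [2.33 1.04 1.02]
notch y [102.5 111.5 120.5 129.5]
```

That explains it: the spring was at its solid end (contact at knob y ≈ 128, so the bolt hadn't started fully open), and the peak was about 13.5 N on the wood. Notch y = 120.5 keeps about 8 mm of compression. Now I'll start the swing while keeping it pressed.

Emit:
play_rows(deltas=[[0.05,0,-0.01,0],[0.1,0,-0.01,0],[0.15,0,-0.02,0],[0.2,0.01,-0.02,0],[0.24,0.01,-0.01,0]])

```text
t: 27.0
tool_pos: [477.1, 71.1, 110.4]
tcp_rot: [0.176, -0.082, 0.98, 0.049]
wrist_force: [0.1, 10.5, 1.3]
finger_gap: 18.2
grasp_force: 12.0
```

```bash
cat >> st.py <<'E'
def sw():
    s,R=show();p=w2s(s["tool_pos"]);print("F",np.round(M@s["wrist_force"],1),"gap",round(s["finger_gap"],1),"phi",round(float(np.arctan2(-p[0],p[2]-56)),2),"rad",round(float(np.hypot(p[0],p[2]-56)),1))
    return p,R
def swing(phis,y):
    p,R=sw()
    for f in phis:
        q=np.array([-58*np.sin(f),y,56+58*np.cos(f)]);print("phi",f,np.round(q,1),"delta from now",np.round(R.T@(q-p)/100,3))
E
python3 -c "
from st import *
swing([.6,.8,.9,1.0],116)"
```

```text
t 27.0 j [ 0.589  0.004 -1.015  0.412 -0.211 -2.381] world [477.1  71.1 110.4] station [-23.1 114.6 110.4]
tool axes in station (cols) [[-0.935, -0.061, 0.349], [-0.033, 0.996, 0.084], [-0.353, 0.067, -0.933]] lean deg 20.51
F [ 1.4 10.4  1.3] gap 18.2 phi 0.4 rad 59.1
phi 0.6 [-32.7 116.  103.9] delta from now [0.113 0.015 0.028]
phi 0.8 [-41.6 116.   96.4] delta from now [0.222 0.016 0.067]
phi 0.9 [-45.4 116.   92.1] delta from now [0.273 0.015 0.095]
phi 1.0 [-48.8 116.   87.3] delta from now [0.321 0.014 0.127]
```

Emit:
play_rows(deltas=[[0.06,0.01,0.01,0],[0.11,0.02,0.03,0],[0.17,0.02,0.05,0],[0.22,0.02,0.07,0],[0.24,0.02,0.08,0]])

```text
t: 27.5
tool_pos: [464.5, 68.0, 102.4]
tcp_rot: [0.168, -0.083, 0.981, 0.054]
wrist_force: [-5.2, 11.5, 6.2]
finger_gap: 18.3
grasp_force: 12.0
```

```bash
python3 -c "
from st import *
swing([.7,.8,.9,1.0],117)"
```

```text
t 27.5 j [ 0.601  0.003 -1.014  0.334 -0.217 -2.316] world [464.5  68.  102.4] station [-36.  113.  102.4]
tool axes in station (cols) [[-0.94, -0.065, 0.334], [-0.035, 0.995, 0.096], [-0.339, 0.078, -0.938]] lean deg 19.63
F [-3.8 12.1  6.2] gap 18.3 phi 0.66 rad 58.7
phi 0.7 [-37.4 117.  100.4] delta from now [0.018 0.039 0.018]
phi 0.8 [-41.6 117.   96.4] delta from now [0.071 0.039 0.041]
phi 0.9 [-45.4 117.   92.1] delta from now [0.122 0.038 0.069]
phi 1.0 [-48.8 117.   87.3] delta from now [0.17  0.036 0.102]
```

Emit:
play_rows(deltas=[[0.04,0.02,0.02,0],[0.08,0.04,0.04,0],[0.12,0.04,0.07,0],[0.16,0.04,0.1,0],[0.17,0.04,0.1,0]])

```text
t: 28.0
tool_pos: [455.6, 67.1, 92.3]
tcp_rot: [0.16, -0.084, 0.982, 0.058]
wrist_force: [-4.9, 10.1, 4.4]
finger_gap: 17.8
grasp_force: 12.0
```

```bash
python3 -c "
from st import *
swing([.9,1.0,1.1],117)"
```

```text
t 28.0 j [ 0.608  0.014 -1.015  0.283 -0.212 -2.275] world [455.6  67.1  92.3] station [-44.9 113.1  92.3]
tool axes in station (cols) [[-0.945, -0.067, 0.32], [-0.036, 0.994, 0.104], [-0.325, 0.087, -0.942]] lean deg 18.75
F [-3.6 10.6  4.4] gap 17.8 phi 0.89 rad 57.8
phi 0.9 [-45.4 117.   92.1] delta from now [0.004 0.039 0.005]
phi 1.0 [-48.8 117.   87.3] delta from now [0.052 0.037 0.039]
phi 1.1 [-51.7 117.   82.3] delta from now [0.095 0.034 0.077]
```

φ = 0.89, just above the tooth tops. I'll locate the gaps relative to the rod in the current wrist image numerically.

Run:
```python
from st import *
k=cam("wrist");g=cv2.cvtColor(ctrl.snapshot("wrist"),cv2.COLOR_RGB2GRAY);cv2.imwrite("pics/w5.png",g)
ys=np.arange(96,204,1.0)
print("px",[np.round(proj(k,s2w((-20.5,y,64)))).tolist() for y in(102,120,150,200)])
for x in(-20.5,):
  for z in(58,60,62,64,66,68):
    px=np.array([proj(k,s2w((x,y,z))) for y in ys],np.float32)
    v=cv2.remap(g,px[:,0].reshape(1,-1),px[:,1].reshape(1,-1),cv2.INTER_LINEAR).ravel().astype(float)
    sel=(ys>128)&(ys<200);w=v[sel]-cv2.blur(v[sel].reshape(1,-1),(9,1)).ravel();c=(w*np.exp(-2j*np.pi*ys[sel]/9)).sum()
    print("z",z,"amp",round(abs(c)/sel.sum(),1),"bright phase y mod 9:",round((-np.angle(c)/2/np.pi*9)%9,2),"| v:",v[10:62:1].astype(int).tolist() if z in(62,66) else "")
print("model gap centres mod 9 =",102.5%9)
```

```text
px [[223.0, 251.0], [254.0, 250.0], [306.0, 250.0], [387.0, 248.0]]
z 58 amp 1.1 bright phase y mod 9: 2.25 | v: 
z 60 amp 1.3 bright phase y mod 9: 3.04 | v: 
z 62 amp 1.7 bright phase y mod 9: 3.2 | v: [13, 12, 16, 11, 13, 17, 16, 10, 15, 16, 16, 17, 14, 13, 15, 15, 16, 14, 16, 16, 15, 13, 13, 12, 12, 15, 14, 15, 13, 17, 63, 84, 84, 85, 83, 84, 83, 83, 67, 53, 56, 65, 57, 25, 12, 17, 17, 18, 16, 16, 18, 17]
z 64 amp 1.7 bright phase y mod 9: 3.16 | v: 
z 66 amp 2.1 bright phase y mod 9: 3.02 | v: [15, 13, 17, 16, 12, 14, 17, 18, 19, 24, 21, 20, 19, 16, 18, 19, 20, 23, 18, 19, 16, 13, 16, 12, 14, 15, 15, 16, 16, 20, 62, 82, 82, 83, 83, 84, 83, 63, 52, 52, 61, 69, 57, 22, 19, 23, 26, 28, 31, 29, 27, 30]
z 68 amp 2.3 bright phase y mod 9: 2.78 | v: 
model gap centres mod 9 = 3.5
```

The gripper hides the rack now, so I'll use the earlier w4 view, where the teeth near rows 150–160 were clear. I'll rebuild that camera pose from the tool pose.

Run:
```python
from st import *
k=cam("wrist");s=ctrl.observe();R=Rt(s);p=np.array(s["tool_pos"])
q=np.array([0.177,-0.081,0.98,0.047]);q/=np.linalg.norm(q);R4=Rn.from_quat(q[[1,2,3,0]]).as_matrix();p4=np.array([501.4,72.2,115.7])
k4=dict(k);k4["C"]=p4+R4@R.T@(k["C"]-p);k4["R"]=k["R"]@R@R4.T;k4["t"]=-k4["R"]@k4["C"]
print("check px (0,20,36)",proj(k4,s2w((0,20,36))),"was 93.5,160.0")
g=cv2.cvtColor(cv2.imread("pics/w4.png"),cv2.COLOR_BGR2GRAY)
ys=np.arange(98,206,0.5);px0=None
for x in(-20.5,-23):
  for z in(58,60,62,64,66,68,70):
    px=np.array([proj(k4,s2w((x,y,z))) for y in ys],np.float32)
    v=cv2.remap(g,px[:,0].reshape(1,-1),px[:,1].reshape(1,-1),cv2.INTER_LINEAR).ravel().astype(float)
    sel=(ys>135)&(ys<200);w=v[sel]-cv2.blur(v[sel].reshape(1,-1),(18,1)).ravel();c=(w*np.exp(-2j*np.pi*ys[sel]/9)).sum()
    print(x,"z",z,"row",int(px[80,1]),"amp",round(abs(c)/sel.sum(),1),"bright y mod 9:",round((-np.angle(c)/2/np.pi*9)%9,2),v[74:140:2].astype(int).tolist())
# rod at half height in w4
for h in(80,90):
    px=np.array([proj(k4,s2w((-1,y,h))) for y in np.arange(98,130,1.)],np.float32)
    print("rod z",h,cv2.remap(g,px[:,0].reshape(1,-1),px[:,1].reshape(1,-1),cv2.INTER_LINEAR).ravel().tolist())
```

```text
check px (0,20,36) [ 93.87550286 159.80298743] was 93.5,160.0
-20.5 z 58 row 152 amp 27.3 bright y mod 9: 6.42 [59, 67, 71, 79, 97, 101, 100, 94, 151, 115, 62, 68, 81, 142, 169, 168, 167, 153, 77, 56, 64, 71, 120, 165, 167, 168, 161, 109, 58, 64, 70, 101, 155]
-20.5 z 60 row 154 amp 27.1 bright y mod 9: 5.98 [56, 67, 73, 78, 99, 102, 98, 142, 148, 68, 57, 69, 77, 140, 168, 167, 166, 132, 59, 54, 65, 72, 120, 164, 167, 165, 128, 59, 55, 67, 73, 107, 156]
-20.5 z 62 row 156 amp 25.2 bright y mod 9: 4.77 [54, 83, 94, 97, 100, 97, 125, 164, 97, 54, 77, 95, 96, 152, 166, 168, 155, 85, 51, 73, 98, 108, 147, 164, 165, 146, 70, 52, 77, 124, 134, 149, 160]
-20.5 z 64 row 158 amp 25.5 bright y mod 9: 3.42 [63, 99, 102, 98, 93, 94, 146, 132, 64, 76, 159, 149, 146, 158, 157, 155, 104, 55, 70, 151, 162, 161, 164, 164, 155, 92, 52, 66, 134, 160, 157, 152, 155]
-20.5 z 66 row 160 amp 25.4 bright y mod 9: 2.45 [84, 102, 100, 79, 76, 78, 83, 70, 60, 140, 180, 150, 90, 83, 82, 77, 57, 56, 127, 161, 161, 158, 160, 157, 135, 64, 57, 123, 160, 160, 153, 168, 173]
-20.5 z 68 row 162 amp 20.2 bright y mod 
[... 1348 characters left out ...]
23 z 68 row 158 amp 24.5 bright y mod 9: 1.52 [97, 102, 99, 94, 97, 150, 130, 62, 87, 153, 139, 146, 160, 159, 149, 82, 54, 106, 159, 162, 162, 167, 165, 130, 59, 57, 109, 157, 159, 155, 155, 146, 78]
-23 z 70 row 160 amp 24.9 bright y mod 9: 0.55 [102, 100, 79, 76, 79, 84, 67, 66, 155, 177, 141, 88, 84, 83, 73, 52, 70, 148, 162, 160, 156, 157, 153, 92, 53, 89, 155, 161, 155, 160, 175, 140, 61]
rod z 80 [84, 80, 67, 71, 70, 71, 70, 70, 71, 70, 69, 70, 69, 73, 86, 90, 90, 87, 78, 71, 69, 68, 70, 70, 70, 71, 71, 68, 70, 68, 69, 69]
rod z 90 [228, 196, 142, 166, 171, 170, 170, 170, 169, 169, 170, 169, 168, 128, 85, 90, 90, 86, 99, 157, 167, 165, 166, 166, 166, 166, 166, 165, 166, 166, 167, 167]
```

The tooth phase (≈8.0 mod 9 at the tooth tops) matches the model, so gaps are at y = 111.5 and 120.5 in my frame, with the rod now at about 113.5. I'll ease back to 120.5 (still pressed in about 8 mm) at this height, then press down.

Emit:
play_rows(deltas=[[0,0.02,0,0],[0,0.04,0,0],[0.01,0.06,0,0],[0.01,0.07,0.01,0],[0.01,0.07,0.01,0]])

```text
t: 28.55
tool_pos: [455.0, 73.4, 92.8]
tcp_rot: [0.159, -0.084, 0.982, 0.059]
wrist_force: [-3.4, 7.3, 2.1]
finger_gap: 18.3
grasp_force: 12.0
```

```bash
python3 -c "
from st import *
swing([.9,1.0,1.1,1.2],120.5)"
```

```text
t 28.55 j [ 0.623  0.014 -1.015  0.289 -0.215 -2.295] world [455.   73.4  92.8] station [-44.8 119.4  92.8]
tool axes in station (cols) [[-0.946, -0.068, 0.317], [-0.036, 0.994, 0.106], [-0.322, 0.089, -0.943]] lean deg 18.59
F [-2.5  7.7  2.1] gap 18.3 phi 0.88 rad 57.9
phi 0.9 [-45.4 120.5  92.1] delta from now [0.008 0.01  0.006]
phi 1.0 [-48.8 120.5  87.3] delta from now [0.055 0.009 0.04 ]
phi 1.1 [-51.7 120.5  82.3] delta from now [0.099 0.006 0.078]
phi 1.2 [-54.1 120.5  77. ] delta from now [0.138 0.003 0.12 ]
```

Emit:
play_rows(deltas=[[0.03,0.01,0.03,0],[0.06,0.02,0.06,0],[0.1,0.03,0.08,0],[0.14,0.03,0.12,0],[0.14,0.03,0.12,0]])

```text
t: 29.05
tool_pos: [449.6, 73.6, 81.6]
tcp_rot: [0.153, -0.085, 0.982, 0.063]
wrist_force: [-11.0, 12.3, 7.4]
finger_gap: 18.4
grasp_force: 12.0
```

```bash
python3 -c "
from st import *
swing([1.1,1.2,1.33],120.5)"
```

```text
t 29.05 j [ 0.625  0.034 -1.015  0.245 -0.198 -2.254] world [449.6  73.6  81.6] station [-50.1 120.3  81.6]
tool axes in station (cols) [[-0.95, -0.071, 0.306], [-0.037, 0.993, 0.115], [-0.311, 0.098, -0.945]] lean deg 17.91
F [-9.4 13.5  7.4] gap 18.4 phi 1.1 rad 56.3
phi 1.1 [-51.7 120.5  82.3] delta from now [ 0.013  0.004 -0.011]
phi 1.2 [-54.1 120.5  77. ] delta from now [0.052 0.    0.032]
phi 1.33 [-56.3 120.5  69.8] delta from now [ 0.096 -0.005  0.093]
```

φ = 1.1, already below the tooth-top stop, with only about 2.4 N tangential resistance, so the rod is entering the gap. Continue down.

Emit:
play_rows(deltas=[[0.04,0.01,0.03,0],[0.08,0.01,0.06,0],[0.12,0.01,0.09,0],[0.14,0.02,0.12,0],[0.14,0.02,0.12,0]])

```text
t: 29.55
tool_pos: [445.1, 73.7, 70.2]
tcp_rot: [0.148, -0.087, 0.983, 0.068]
wrist_force: [-8.0, 15.4, 3.4]
finger_gap: 18.7
grasp_force: 12.0
```

```bash
python3 -c "
from st import *
swing([1.2,1.33],120.5)"
```

```text
t 29.55 j [ 0.625  0.057 -1.014  0.196 -0.177 -2.207] world [445.1  73.7  70.2] station [-54.6 121.   70.2]
tool axes in station (cols) [[-0.952, -0.075, 0.296], [-0.039, 0.991, 0.125], [-0.303, 0.108, -0.947]] lean deg 17.39
F [-6.1 16.2  3.4] gap 18.7 phi 1.32 rad 56.4
phi 1.2 [-54.1 120.5  77. ] delta from now [-0.026  0.002 -0.063]
phi 1.33 [-56.3 120.5  69.8] delta from now [ 0.018 -0.004 -0.002]
```

φ = 1.32, so the handle is down in the notch. I'll ease the side load with a slight downward press, then open the fingers.

Emit:
play_rows(deltas=[[0.02,0.01,0.02,0],[0.03,0.02,0.04,0],[0.03,0.02,0.04,0],[0.03,0.02,0.04,0],[0.03,0.02,0.04,0]])

```text
t: 30.05
tool_pos: [444.1, 74.2, 66.9]
tcp_rot: [0.147, -0.087, 0.983, 0.069]
wrist_force: [-5.2, 7.6, 6.2]
finger_gap: 18.5
grasp_force: 12.0
```

```bash
python3 -c "
from st import *
swing([1.33],120.5)"
```

```text
t 30.05 j [ 0.626  0.065 -1.014  0.187 -0.171 -2.2  ] world [444.1  74.2  66.9] station [-55.5 121.6  66.9]
tool axes in station (cols) [[-0.953, -0.075, 0.293], [-0.038, 0.991, 0.127], [-0.3, 0.11, -0.948]] lean deg 17.2
F [-4.2  8.2  6.2] gap 18.5 phi 1.38 rad 56.6
phi 1.33 [-56.3 120.5  69.8] delta from now [-0.001 -0.007 -0.031]
```

The handle is pressing on its bottom stop (Fz 6 N). Open and withdraw.

Emit:
play_rows(deltas=[[0,0,0,0],[0,0,0,0],[0,0,0,0],[0,0,0,0],[0,0,0,0]], grip=0.5)

```text
t: 30.55
tool_pos: [442.3, 72.1, 65.5]
tcp_rot: [0.145, -0.086, 0.983, 0.067]
wrist_force: [0.1, -1.0, -0.2]
finger_gap: 43.2
grasp_force: 0.0
```

Emit:
play_rows(deltas=[[0,0,-0.1,0],[0,0,-0.25,0],[0,0,-0.45,0],[0,0,-0.7,0],[0,0,-0.9,0]])

```text
t: 31.05
tool_pos: [417.5, 57.9, 152.1]
tcp_rot: [0.145, -0.086, 0.983, 0.068]
wrist_force: [0.6, 0.5, -0.1]
finger_gap: 43.6
grasp_force: 0.0
```

Emit:
play_rows(deltas=[[0,0.2,-0.2,0],[0,0.4,-0.4,0],[0,0.6,-0.6,0],[0,0.7,-0.7,0],[0,0.7,-0.7,0]])

```text
t: 31.55
tool_pos: [385.7, 116.7, 226.7]
tcp_rot: [0.146, -0.087, 0.983, 0.069]
wrist_force: [0.1, -0.7, -0.1]
finger_gap: 43.8
grasp_force: 0.0
```

Run:
```python
from st import *
s,R=show();print("F",np.round(M@s["wrist_force"],1))
k=cam("wrist");w=ctrl.snapshot("wrist")[:,:,::-1];a=ctrl.snapshot("scene")[:,:,::-1];cv2.imwrite("pics/w6.png",w);cv2.imwrite("pics/s3.png",a)
ks=cam("scene")
# dark knob blob near the expected pixel (down in notch) in both views
for n,kk,im in(("wrist",k,w),("scene",ks,a)):
    for y in(111.5,120.5,129.5): print(n,y,np.round(proj(kk,s2w((-56.3,y,69.8))),1),end=" ")
    h=cv2.cvtColor(im,cv2.COLOR_BGR2HSV);c=proj(kk,s2w((-56.3,120.5,69.8)));x0,y0=int(c[0])-30,int(c[1])-30
    if x0<0 or y0<0: continue
    m=((h[...,2]<32)).astype(np.uint8)[y0:y0+60,x0:x0+60];nn,l,st_,cc=cv2.connectedComponentsWithStats(m)
    print([(st_[i].tolist(),np.round(cc[i]+[x0,y0],1).tolist()) for i in range(1,nn) if st_[i,4]>6])
# blank position: head/body brown blob in scene
h=cv2.cvtColor(a,cv2.COLOR_BGR2HSV);m=((h[...,0]<16)&(h[...,1]>90)&(h[...,2]>40)).astype(np.uint8)
m2=np.zeros_like(m);m2[165:215,250:285]=m[165:215,250:285];nn,l,st_,cc=cv2.connectedComponentsWithStats(m2)
print("blank blobs",[st_[i].tolist() for i in range(1,nn) if st_[i,4]>15],"pred base/top",[np.round(proj(ks,s2w((0,1,z)))).tolist() for z in(36,111)])
```

```text
t 31.55 j [ 0.905 -0.331 -0.848  0.171 -0.759 -2.406] world [385.7 116.7 226.7] station [-108.5  170.7  226.7]
tool axes in station (cols) [[-0.953, -0.075, 0.292], [-0.039, 0.991, 0.127], [-0.299, 0.11, -0.948]] lean deg 17.14
F [-0.  -0.7 -0.1]
wrist 111.5 [162.4 176.6] wrist 120.5 [172.5 176.6] wrist 129.5 [182.5 176.7] [([22, 22, 25, 21, 289], [176.1, 176.6])]
scene 111.5 [252.7 211.9] scene 120.5 [250.6 213. ] scene 129.5 [248.4 214. ] [([32, 3, 4, 5, 10], [253.9, 187.0])]
blank blobs [[262, 181, 10, 21, 152], [279, 199, 6, 12, 58]] pred base/top [[267.0, 199.0], [268.0, 182.0]]
```

The knob blob is at (176,176.6), on the row predicted for φ = 1.33 in the notch nearest y = 120.5. The blank's blob (cols 262–272, rows 181–202) stands where the V seat predicts, and the tool is clear with no force on it. Handing in.

```bash
python3 -c "
from rig import ctrl
print(ctrl.close_job())"
```

```text
the job is handed in; nothing more can be done
None
```

The blank is standing in the V jaw, held by the sprung pad with about 15 N or less at the handle, and the handle is down in a rack notch; I handed the job in at about 31.6 s with the gripper clear. The lean the drill needs came from pushing the arm past its reach limit, because the moves have no tilt. The last camera check put the handle and blank where expected, but I got no verdict back and did not check the bystanders at the end.

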